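Hand-index one can into the seamer

ROBOT

A 6-joint arm with a two-finger parallel gripper is mounted at the origin on the work surface. World frame = base frame: x ahead of the robot, y to its left, z up, the work surface at z = 0. Lengths are in m, angles in degrees, forces in N, time in s.
With the tool pointing down it reaches from about 0.375 to 0.9 m from the base axis. Payload 3.1 kg.
Tool frame: the origin (TCP) lies at the very end of the fingers, on their centre line; the grasp point (between the pads) lies 19 mm behind it (bot.grip_point_offset is the distance from the TCP to the grasp point, in m); z points along the fingers, x is the direction in which the jaws open and shut, and the axes are right-handed (so a half turn about z gives the same grasp; the last joint's range is limited). The gripper opens to 87 mm and grips with 3 to 60 N. Pads are 19 mm wide; open, the fingers measure 117 mm over their backs; the gripper's body (75 mm by 190 mm) begins 51 mm behind the grasp point.
Start: joints at [53.543, 30.224, 82.088, -0, 67.689, -10.227], TCP at [0.276, 0.561, 0.223] pointing down, gripper open.
Joint ranges: [-176.69, 176.69], [-43.24, 126.21], [12.49, 139.97], [-82, 262], [0, 151.66], [-163.58, 163.58]. Speed limits (degrees/s): [159.86, 159.86, 180, 180, 180, 180].

INTERFACE

Orientations are given as a 3x3 rotation matrix whose columns are the frame's x, y, z axes.
In Python, from rig import bot, capture, recognise, place_of gives the robot as it stands.
- The arm moves only by the tool send_rows, never from a script. Its argument "motion" is a list of rows, each a list of 2 entries, a list of its own where there are three numbers: the shift along the tool's x, y, z in mm, then the turn about the tool's z in rad. A call has exactly 5 rows; each row shifts and turns the pose as measured when the row begins, along the tool's axes as they then stand; what a row does not reach is not made up. A row lasts 1/12 s, in which the tool goes at most 41.7 mm and 7.16 degrees, less where a joint would pass 70% of its speed; a pose out of reach is approached as far as the arm can. A call with a gripper value outside its range is refused whole. "gripper" is the closure, from 0 (fully open) to 1 (shut), set as the call begins (left out, the last holds). The fingers move at their own pace and stop on an object; the grip force is fixed at half the most. Time passes only in rows, so rows that do not move let the fingers close, or fill a call up. It gives the time, the measured TCP pose, the force and the opening at its end, in the units of the state.
- bot.read_state(): the state, without advancing time (a new reading comes with each control period).
- capture(name): name is "scene" or "side" or "wrist"; returns a dict with "image" (400x640x3 uint8, blue, green, red), "fx", "fy", "cx", "cy" (pixels), "dist_coeffs" ([k1, k2, p1, p2, k3] as OpenCV has them; the pictures are not rectified), "rvec" (rotation vector, rad) and "tvec" (3), from world to camera coordinates, as OpenCV has them. Camera axes: x right, y down, z forward; pixel columns grow to the right and rows downward; lengths in m; the calibration is good to about 2 mm. A picture is of the moment at which its call begins. There is no depth.
- bot.hand_in(): hands the job in, once; it reports no verdict.
Trained networks look in the newest picture that a camera, given by its name, has taken for a name from the list of things; names that differ only in an ending like _2 or _b are one class to them, and where a whole thing is asked for, a point or a joint stands for the part that bears it (a point fixed in the world has none). Each returns a list of dicts, best first, with "p" (0 to 1); they miss things now and then, are a little off and sometimes report something else, mostly with a low value. They report only what shows in the picture. A call takes as long as a camera call. They do not tell look-alikes from the thing itself.
- recognise(camera, target): "xy" ([column, row] in pixels, amid what is visible of it).
- place_of(camera, target): "xy" ([column, row] in pixels: a listed point, or the origin of a listed thing).
The state is a dict: "time_s": time; "joint_positions": joint angles; "qvel": joint speeds; "tau": joint torques, N m; "position": TCP position; "tcp_rot": TCP orientation; "force": force on the tool from outside, world axes, zero at the start; "moment": the same for the moment, N m; "opening": opening from 0.0 (shut) to 1.0 (fully open).
Only numpy, scipy, OpenCV 4.12 (cv2) and the standard library are available. Lean on these libraries where they do the work, as an engineer would, in place of code of your own. Each camera call takes 0.05 s, during which the arm holds its last target.

TASK

Push the waiting can along the infeed lane with your fingertips until it sits fully home in the empty pocket of the green star wheel. Then push the red handle of the hand wheel round clockwise (seen from above, as the yellow arrow shows) through exactly one full turn, so that the star carries the can under the seaming chuck, and take the hand away. Push gently: grip and lift nothing, keep your fingers off the star, never turn the wheel backwards, and leave the other things where they stand.

Things in the scene. Friction and masses are not known exactly. Their poses are not given: they have to be found in the camera images.
- seamer: Bench can seamer, fixed: blue casing, aluminium top plate 440 x 630 mm whose top is 80 mm above the table. Origin on the table; in its frame (mm) the infeed lane runs along +x, away from the robot, at y = 60, the star axis is at (100, 60), the hand wheel axis at (-60, -170). At its left (+y) a blue column at (50, 295); the seaming head reaches from it to the station, top 269 above the table.
- lane_mouth (a point): Point on the plate on the lane's centre line where its straight part begins, 111.5 mm before pocket_in. Lane: two steel bars 78 mm apart inside, tops 23 mm above the plate, straight from here towards the star (left bar 68 mm, right bar 108 mm), flaring wider for 60 mm from here towards the robot.
- chuck (a point): Centre of the underside of the round steel chuck (66 mm diameter), 75 mm above the plate, straight over the station.
- can: The can to be closed: upright tin can, lid and pull ring laid on, red label, green band, 73 mm diameter (rim 77 mm), 60 mm tall, 0.2 to 0.4 kg. It waits on the plate in or at the mouth of the lane, on its centre line, 65 to 120 mm before pocket_in. Origin at the centre of its underside, z up.
- pocket_in (a point): Point on the plate (80 mm above the table) where the can's centre is when it sits home in the star pocket that faces the lane; 98.5 mm from the star axis. The star does not turn when a can is pushed gently against it.
- station (a point): Point on the plate under the chuck where the can's centre must end: about 60 degrees further round the star, clockwise from above, 102 mm from the star axis.
- star: Green plastic star with six pockets, 14 mm thick, mid-height 30 mm above the plate, 214 mm over its arms, pockets with about 3 mm play round a can. Geared to the hand wheel: one clockwise turn of the wheel turns the star one pocket (60 degrees), also clockwise. Origin on its axis at plate height.
- handwheel (a joint): Angle turned by the hand wheel, rad: 0 at the start, grows clockwise seen from above, 6.283 after one turn. No stops and no spring: it stays where it is left. Friction torque about 0.35 N m (some 5 N at the handle).
- wheel_axis (a point): Centre of the hand wheel, on its upright axis at mid-height of the rim, 154 mm above the table. Black rim, 150 mm diameter at its middle, 16 mm thick (its top 162 mm above the table), three spokes, lower hub; the wheel lies level and turns about the vertical.
- handle (a point): Middle of the red handle, 75 mm from the wheel axis, 199 mm above the table. It stands upright on the rim at the end of a spoke, turns freely on its pin, 24 mm diameter, 64 mm tall from 167 to 231 mm above the table. At the start it may point to any side of the wheel.
- wheel_grip: The red handle itself; origin at the centre of its lower end, 167 mm above the table.
- lid_stack: Bystander: stack of can lids on the seamer's plate, 76 mm diameter, 30 mm tall.
- grease_tin: Bystander: small jar with a yellow cap on the seamer's plate, 52 mm diameter, 55 mm tall.
- spanner: Bystander: steel spanner 150 mm long lying on the seamer's plate.
- can_b: Bystander: can like the other with a dark label, on the table at the right.
- can_c: Bystander: can with a red label, on the table at the right.
- screwdriver: Bystander: screwdriver 190 mm long lying on the table at the left.
- sanitiser: Bystander: bottle 60 mm diameter, 150 mm tall, on the table at the right.
Mind the look-alikes: they are no part of the job. Leave any purple look-alike of the can alone.

How it is judged:
By the outcome, as a careful person would: the job done as asked, in the order asked, and still so for the second after the job is handed in, with the robot touching nothing.
It also fails if it takes over 72 s, if anything falls off the work surface, if the arm or the gripper's body presses on something with over 40 N, if the wrist force passes 120 N, or if a joint passes its speed limit or range.

## Working session

There is one attempt and no reset: what is moved stays moved. The work goes in short steps, Python scripts to look and compute and a tool call to move; the robot and the scene stay as the last step left them, time stands still between calls to the robot, and variables do not carry over. Pictures are saved under pics/ and viewed, and the job is handed in when it is done.

Besides the shell and the picture viewer there is one more tool, called after ">>>" by a JSON object that holds its "method" and its "body". send_rows: Moves the arm, as the interface text tells. Its arguments: {"type":"object","properties":{"motion":{"type":"array","items":{"type":"array"}},"gripper":{"type":"number"}},"required":["motion"]}

```bash
ls; mkdir -p pics
python3 - <<'E'
from rig import bot, capture, recognise, place_of
import cv2
for n in ["scene","side","wrist"]:
    c=capture(n); cv2.imwrite(f"pics/{n}0.png",c["image"]); print(n,c["fx"],c["cx"],c["dist_coeffs"],c["rvec"],c["tvec"])
    for t in ["can","handle","wheel_axis","pocket_in","lane_mouth","station","star","seamer","chuck","wheel_grip"]:
        try: print(t,[(round(d["p"],2),[round(float(v),1) for v in d["xy"]]) for d in place_of(n,t)[:3]])
        except Exception as e: print(t,e)
s=bot.read_state(); print(s)
E
```

```text
pics
scene 410.52756426091105 321.08599047168065 [-0.09861283  0.          0.          0.          0.        ] [ 2.29352938  1.34402458 -0.34890941] [-0.27561856 -0.32906082  1.53758145]
can [(0.65, [364.2, 149.5]), (0.57, [354.4, 197.2]), (0.57, [163.1, 271.4])]
handle [(0.52, [266.7, 192.5])]
wheel_axis [(0.69, [285.2, 217.0])]
pocket_in [(0.7, [367.5, 220.3])]
lane_mouth [(0.77, [350.4, 189.7]), (0.43, [456.6, 160.8])]
station [(0.66, [398.6, 223.0]), (0.44, [348.5, 236.0])]
star [(0.83, [381.0, 244.8])]
seamer [(0.75, [347.3, 236.3]), (0.71, [324.5, 261.1])]
chuck [(0.91, [403.0, 203.5]), (0.43, [351.9, 186.8]), (0.31, [345.3, 235.2])]
wheel_grip [(0.63, [264.2, 195.9]), (0.61, [161.9, 275.3]), (0.51, [270.0, 200.5])]
side 486.30614036104896 326.0109436484827 [-0.0777687  0.         0.         0.         0.       ] [ 2.27864892 -0.18401991  0.11217705] [-0.50633651  0.18291969  1.73698374]
can [(0.88, [390.2, 340.1]), (0.8, [329.8, 196.8]), (0.8, [275.5, 188.1])]
handle [(0.56, [322.0, 219.5])]
wheel_axis [(0.87, [343.8, 223.7]), (0.75, [375.0, 228.3])]
pocket_in [(0.94, [349.1, 
[... 646 characters left out ...]
  8.20869120e+01,  2.50964906e-04,
        6.76902622e+01, -1.02265291e+01]), 'qvel': array([ 0.05034614, -0.03085815,  0.0987704 ,  0.0236129 ,  0.03030801,
        0.04824451]), 'tau': array([-9.34806451e-06, -4.39998686e+01, -1.76982093e+01,  6.34008972e-02,
        5.03480108e-02, -5.05638991e-05]), 'position': array([0.27618445, 0.56064471, 0.22256366]), 'tcp_rot': array([[ 4.41971778e-01,  8.97028956e-01,  2.08787399e-07],
       [ 8.97028956e-01, -4.41971778e-01,  7.10225722e-06],
       [ 6.46320851e-06, -2.95170890e-06, -1.00000000e+00]]), 'force': array([ 0.7169173 , -0.33265053,  0.14636551]), 'moment': array([-0.04272408, -0.03964497, -0.02512869]), 'opening': 0.9974646138017219}
```

View pics/scene0.png

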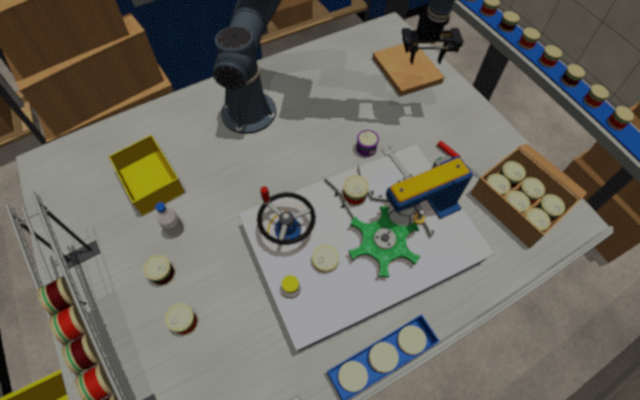

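View pics/side0.png

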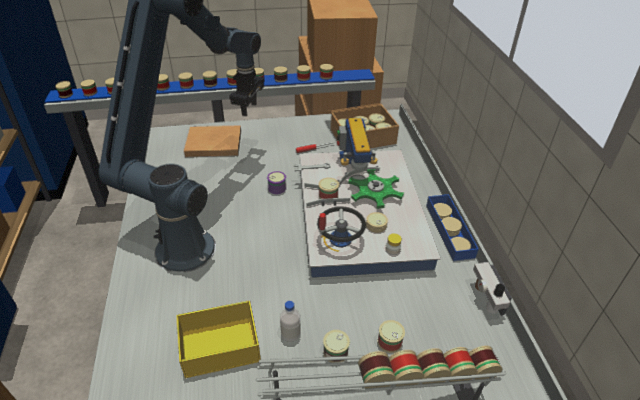

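View pics/wrist0.png

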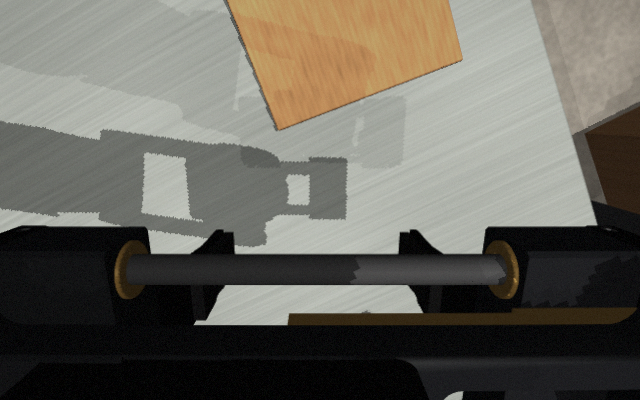

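Waiting can: scene (355,188), side (329,188), in the lane with a red label. The purple look-alike stands off the plate at scene (367,143), side (277,182). The handle is at scene (265,193), side (322,219). Next I fit the seamer pose from both cameras.

```bash
cat > h.py <<'E'
from rig import bot, capture, recognise, place_of
import cv2, numpy as np
from scipy.optimize import least_squares
def K(c): return np.array([[c["fx"],0,c["cx"]],[0,c["fy"],c["cy"]],[0,0,1]])
def proj(c,P): return cv2.projectPoints(np.asarray(P,float).reshape(-1,3),np.array(c["rvec"]),np.array(c["tvec"]),K(c),np.array(c["dist_coeffs"]))[0].reshape(-1,2)
def ray(c,uv):
    n=cv2.undistortPoints(np.array(uv,float).reshape(1,1,2),K(c),np.array(c["dist_coeffs"])).ravel()
    R=cv2.Rodrigues(np.array(c["rvec"]))[0]; t=np.array(c["tvec"]).ravel()
    return -R.T@t, R.T@np.array([n[0],n[1],1])
def atz(c,uv,z):
    o,d=ray(c,uv); return o+d*(z-o[2])/d[2]
def S2W(p,P):
    P=np.atleast_2d(P).astype(float); a=p[2]; R=np.array([[np.cos(a),-np.sin(a)],[np.sin(a),np.cos(a)]])
    return np.c_[P[:,:2]@R.T+p[:2],P[:,2]]
FR={"star":(.1,.06,.08),"pocket_in":(.0015,.06,.08),"lane_mouth":(-.11,.06,.08),"station":(.049,.1483,.08),"chuck":(.049,.1483,.155),"wheel_axis":(-.06,-.17,.154)}
E
python3 - <<'E'
from h import *
C={n:capture(n) for n in ["scene","side"]}
obs=[]
for n,c in C.items():
    for t in FR:
        r=place_of(n,t)
        if r: obs.append((n,t,np.array(r[0]["xy"])))
def f(p): return np.concatenate([(proj(C[n],S2W(p,FR[t]))[0]-xy) for n,t,xy in obs])
r=min((least_squares(f,[.6,0,a],loss="soft_l1") for a in np.linspace(-3,3,9)),key=lambda r:r.cost)
print(r.x,np.degrees(r.x[2]),r.cost)
for (n,t,xy),e in zip(obs,f(r.x).reshape(-1,2)): print(n,t,xy.round(1),e.round(1),atz(C[n],xy,FR[t][2]).round(3))
np.save("p.npy",r.x)
print(atz(C["scene"],(354.4,197.2),.08),atz(C["side"],(329.8,196.8),.08))
for n,c in C.items():
    im=cv2.resize(c["image"],None,fx=4,fy=4,interpolation=cv2.INTER_CUBIC)
    x,y,w,h=350,215,200,150
    x,y=(240,150) if n=="scene" else (270,140)
    for q in list(FR.values())+[(-.22,-.315,.08),(-.22,.315,.08),(.22,.315,.08),(.22,-.315,.08)]:
        u=proj(c,S2W(r.x,q))[0]*4; cv2.circle(im,tuple(int(v) for v in u+1.5),3,(255,0,255),-1)
    for a in np.linspace(0,6.283,60):
        u=proj(c,S2W(r.x,(-.06+.083*np.cos(a),-.17+.083*np.sin(a),.154)))[0]*4;cv2.circle(im,tuple(int(v) for v in u+1.5),1,(0,255,255),-1)
    cv2.imwrite(f"pics/{n}1.png",im[y*4:y*4+600,x*4:x*4+800])
E
```

```text
[ 0.61332177  0.05833847 -0.08205392] -4.701343288295598 399.49536460485837
scene star [381.3 246.4] [-0.2 -2.5] [0.725 0.106 0.08 ]
scene pocket_in [367.9 218.5] [-2.6 -2. ] [0.629 0.121 0.08 ]
scene lane_mouth [349.3 187.8] [-0.7 -0. ] [0.51  0.129 0.08 ]
scene station [184.1 324.9] [ 214.5 -106.4] [ 0.662 -0.473  0.08 ]
scene chuck [405.8 204.2] [-2.6  2. ] [0.673 0.212 0.155]
scene wheel_axis [283.9 213.7] [0.9 2.7] [ 0.531 -0.105  0.154]
side star [373.6 192.7] [0.3 0.4] [0.717 0.112 0.08 ]
side pocket_in [348.4 195.5] [ 0.1 -1.3] [0.618 0.11  0.08 ]
side lane_mouth [314.4 195. ] [5.  0.4] [0.49  0.132 0.08 ]
side station [357.2 175.9] [0.4 3.4] [0.677 0.224 0.08 ]
side chuck [349.4 217.1] [  9.4 -53. ] [ 0.577 -0.086  0.155]
side wheel_axis [342.3 223.9] [-2.5 -1.4] [ 0.546 -0.114  0.154]
[0.54649285 0.12480787 0.08      ] [0.54634231 0.11330627 0.08      ]
```

View pics/scene1.png

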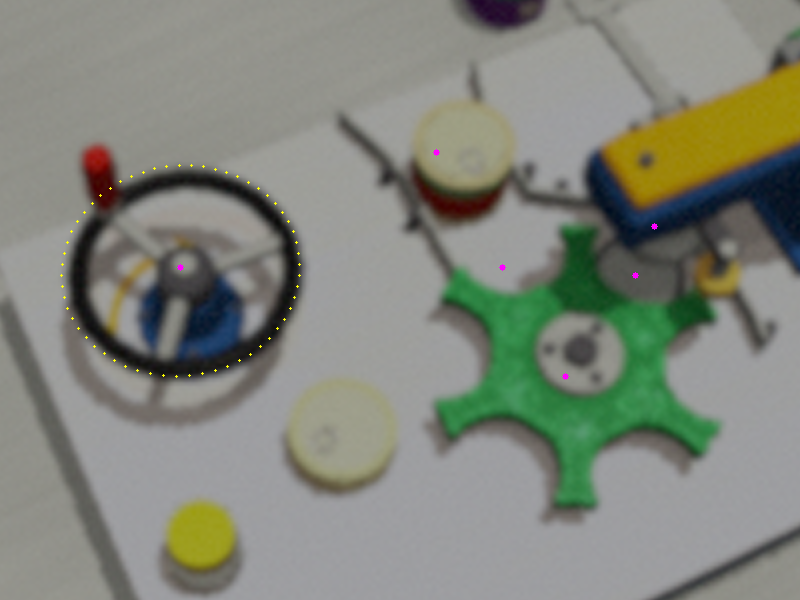

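View pics/side1.png

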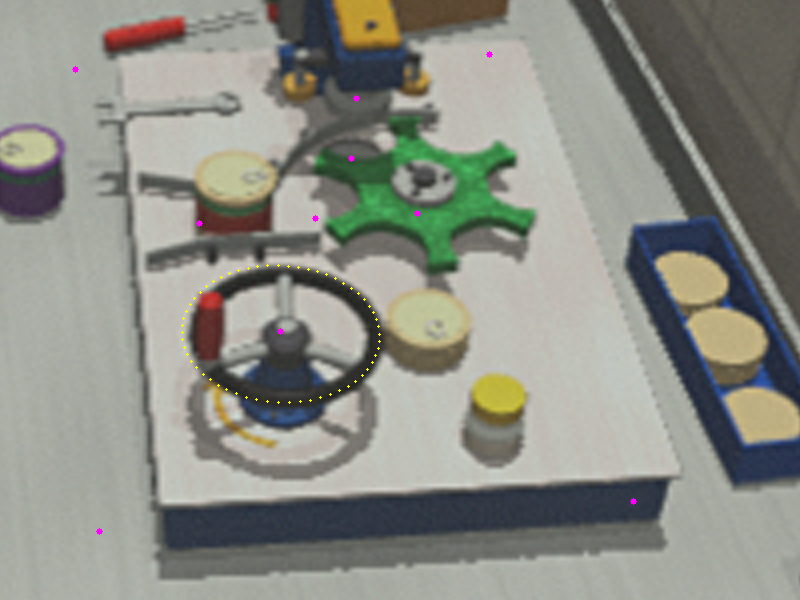

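```bash
cat >> h.py <<'E'
OFF={"scene":(240,150),"side":(270,140)}
def nat(n,u): return np.array(u,float)/4+np.array(OFF[n])-0.375
E
python3 - <<'E'
from h import *
C={n:capture(n) for n in ["scene","side"]}
p=np.load("p.npy"); 
def toS(P): 
    a=p[2]; R=np.array([[np.cos(a),-np.sin(a)],[np.sin(a),np.cos(a)]]); return (P[:2]-p[:2])@R
for u in [(158,505),(680,475),(523,40),(122,53)]:
    P=atz(C["side"],nat("side",u),.08); print("side corner",P.round(4),toS(P).round(4))
for u in [(2,250),(135,600),(725,-15)]:
    P=atz(C["scene"],nat("scene",u),.08); print("scene",P.round(4),toS(P).round(4))
# wheel outer ellipse centre: extents
for n,e in [("scene",[(64,270),(300,270),(185,168),(185,378)]),("side",[(183,333),(380,333),(283,267),(283,402)])]:
    print(n,[atz(C[n],nat(n,u),.154).round(3)[:2] for u in e])
# star hub, top of hub guess ~ z=.08+.03+.007+.01
print("hub",atz(C["scene"],nat("scene",(580,352)),.125),atz(C["side"],nat("side",(425,180)),.125))
# can rim top centre z=.14
print("can",atz(C["scene"],nat("scene",(464,147)),.14),atz(C["side"],nat("side",(236,179)),.14))
E
```

```text
side corner [ 0.4191 -0.2166  0.08  ] [-0.1711 -0.2899]
side corner [ 0.8549 -0.2514  0.08  ] [ 0.2662 -0.2889]
side corner [0.9023 0.3756 0.08  ] [0.262  0.3399]
side corner [0.4719 0.4124 0.08  ] [-0.1699  0.3412]
scene [ 0.4237 -0.2039  0.08  ] [-0.1675 -0.2769]
scene [ 0.7137 -0.2351  0.08  ] [ 0.1241 -0.2842]
scene [0.4848 0.4265 0.08  ] [-0.1582  0.3564]
scene [array([ 0.502, -0.178]), array([ 0.582, -0.035]), array([ 0.469, -0.067]), array([ 0.616, -0.142])]
side [array([ 0.458, -0.096]), array([ 0.622, -0.12 ]), array([ 0.557, -0.027]), array([ 0.526, -0.187])]
hub [0.72061804 0.11242557 0.125     ] [0.7207769  0.10596156 0.125     ]
can [0.54449064 0.12454875 0.14      ] [0.54070711 0.11528545 0.14      ]
```

Run:
```python
from h import *
c=capture("wrist"); s=bot.read_state()
R=cv2.Rodrigues(np.array(c["rvec"]))[0]; o=-R.T@np.array(c["tvec"]).ravel()
print("cam in tool",s["tcp_rot"].T@(o-s["position"]), "cam fwd in tool", s["tcp_rot"].T@R[2], "cam right",s["tcp_rot"].T@R[0])
print(s["tcp_rot"].T@np.array([0,0,1]))
# shift to reach
for tgt in [(.45,.12,.40)]: print(s["tcp_rot"].T@(np.array(tgt)-s["position"])*1000)
```

```text
cam in tool [ 0.00051603 -0.06739797 -0.16272351] cam fwd in tool [-2.68788255e-04  2.46107420e-01  9.69242522e-01] cam right [9.99999472e-01 1.02743727e-03 1.64336358e-05]
[-4.42666731e-06  1.31001337e-05 -1.00000000e+00]
[-318.46367113  350.657165   -177.45245194]
```

>>> {"method": "send_rows", "body": {"motion": [[[0,0,-38],-0.12],[[0,0,-38],-0.12],[[0,0,-38],-0.12],[[-20,10,-34],-0.015],[[-30,20,-20],0]], "gripper": 1.0}}

```text
time_s: 2.92
position: [0.2983, 0.5092, 0.3884]
tcp_rot: [[0.057, 0.998, -0.013], [0.998, -0.057, -0.013], [-0.014, -0.012, -1.0]]
force: [1.4, -0.7, 0.7]
opening: 0.709
```

>>> {"method": "send_rows", "body": {"motion": [[[-38,14,0],0],[[-38,14,0],0],[[-38,14,0],0],[[-38,14,0],0],[[-38,14,0],0]]}}

```text
time_s: 3.33
position: [0.3621, 0.3136, 0.3983]
tcp_rot: [[0.05, 0.999, 0.005], [0.999, -0.05, 0.001], [0.002, 0.005, -1.0]]
force: [0.7, -0.4, 0.0]
opening: 0.329
```

>>> {"method": "send_rows", "body": {"motion": [[[-38,12,0],0],[[-38,12,0],0],[[-38,12,0],0],[[-30,10,0],0],[[0,0,0],0]]}}

```text
time_s: 3.75
position: [0.4026, 0.1547, 0.3998]
tcp_rot: [[0.055, 0.998, 0.01], [0.998, -0.055, -0.002], [-0.001, 0.01, -1.0]]
force: [0.3, 0.1, 0.3]
opening: 0.02
```

Run:
```python
from h import *
c=capture("wrist"); cv2.imwrite("pics/w1.png",cv2.resize(c["image"],(800,500)))
for t in list(FR)+["can","handle","wheel_grip"]: 
    r=place_of("wrist",t); 
    for q in r[:2]: print(t,round(q["p"],2),np.round(q["xy"],1),atz(c,q["xy"],FR.get(t,(0,0,.08))[2]).round(4))
print(proj(c,S2W(np.load("p.npy"),list(FR.values()))).round(1))
s=bot.read_state();print(s["position"],s["tcp_rot"].round(4))
```

```text
pocket_in 0.58 [302.  299.1] [0.6263 0.119  0.08  ]
lane_mouth 0.69 [299.2 235.1] [0.5137 0.1222 0.08  ]
wheel_axis 0.97 [134.2 287. ] [ 0.55   -0.1067  0.154 ]
can 0.77 [398.1 126.3] [0.356  0.2756 0.08  ]
handle 0.79 [ 79.3 248.9] [ 0.5178 -0.2296  0.08  ]
wheel_grip 0.88 [ 96.8 240.4] [ 0.505  -0.1981  0.08  ]
[[300.4 346.3]
 [301.1 295.6]
 [302.1 231.9]
 [353.  321.8]
 [358.5 352.9]
 [133.1 280.2]]
[0.40087492 0.16038362 0.39946624] [[ 0.0468  0.9989  0.0087]
 [ 0.9989 -0.0468  0.0014]
 [ 0.0018  0.0086 -1.    ]]
```

View pics/w1.png

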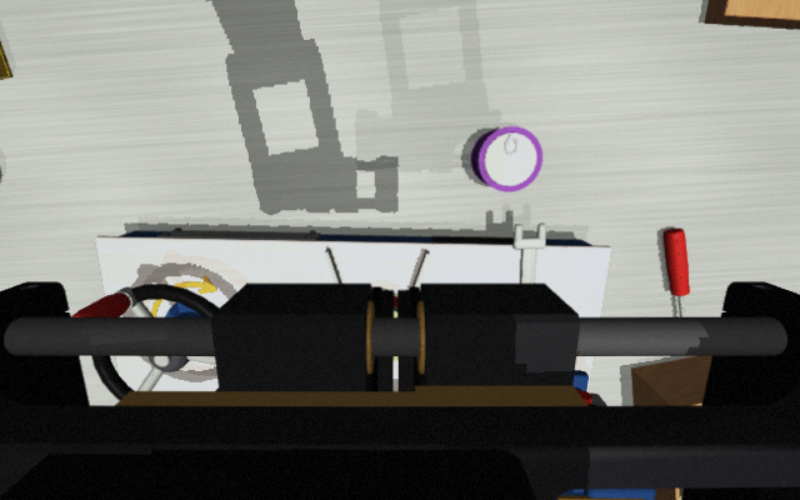

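>>> {"method": "send_rows", "body": {"motion": [[[-20,36,0],0],[[-20,36,0],0],[[-20,36,0],0],[[-20,36,0],0],[[-20,36,0],0]]}}

```text
time_s: 4.67
position: [0.5742, 0.0588, 0.4012]
tcp_rot: [[0.029, 1.0, 0.006], [1.0, -0.029, 0.005], [0.005, 0.006, -1.0]]
force: [0.7, 0.7, -0.2]
opening: 0.012
```

>>> {"method": "send_rows", "body": {"motion": [[[-3,40,0],0],[[-3,40,0],0],[[0,40,0],0],[[0,20,0],0],[[0,0,0],0]]}}

```text
time_s: 5.08
position: [0.726, 0.0444, 0.3966]
tcp_rot: [[0.032, 0.999, 0.005], [0.999, -0.032, 0.003], [0.003, 0.005, -1.0]]
force: [0.2, 0.1, -1.5]
opening: 0.004
```

Run:
```python
from h import *
import pickle
c=capture("wrist"); cv2.imwrite("pics/w2.png",cv2.resize(c["image"],(800,500)))
pickle.dump(c,open("w2.pkl","wb"))
for t in list(FR)+["can","handle","wheel_grip"]: 
    r=place_of("wrist",t); 
    for q in r[:2]: print(t,round(q["p"],2),np.round(q["xy"],1),atz(c,q["xy"],FR.get(t,(0,0,.08))[2]).round(4))
s=bot.read_state();print(s["position"],s["tcp_rot"].round(4))
```

```text
star 0.91 [359.2 159.4] [0.7204 0.1094 0.08  ]
pocket_in 0.95 [366.3  90.6] [0.6249 0.1193 0.08  ]
station 0.81 [424.2 125.5] [0.675  0.2024 0.08  ]
station 0.53 [363.9  93.2] [0.6283 0.116  0.08  ]
chuck 0.61 [356.5 161.8] [0.7135 0.0962 0.155 ]
wheel_axis 0.77 [172.3  20.4] [ 0.5477 -0.1096  0.154 ]
can 0.7 [370.5  24.1] [0.5408 0.1246 0.08  ]
can 0.4 [318.7  87.6] [0.6189 0.0532 0.08  ]
handle 0.57 [173.8  19.1] [ 0.526 -0.136  0.08 ]
[0.72163359 0.0448121  0.40043598] [[ 0.0317  0.9995  0.0064]
 [ 0.9995 -0.0317  0.0031]
 [ 0.0033  0.0063 -1.    ]]
```

View pics/w2.png

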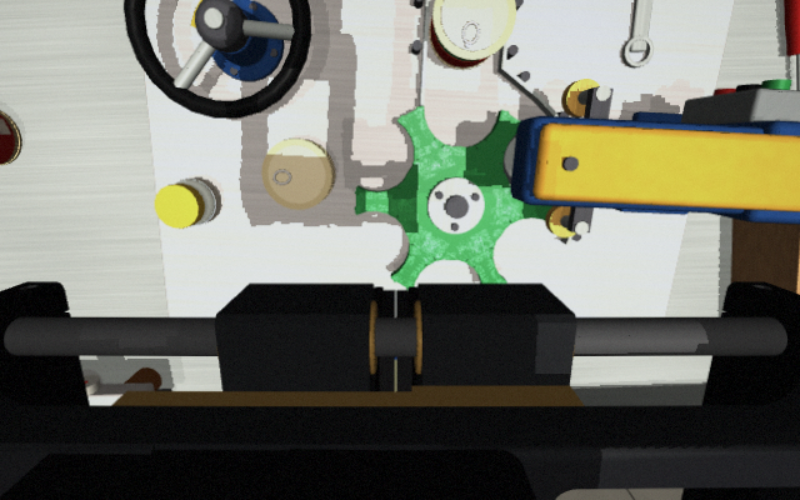

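>>> {"method": "send_rows", "body": {"motion": [[[0,-40,0],0],[[0,-40,0],0],[[0,-25,0],0],[[0,0,0],0],[[0,0,0],0]]}}

```text
time_s: 6.0
position: [0.6118, 0.0481, 0.3945]
tcp_rot: [[0.032, 0.999, 0.001], [0.999, -0.032, 0.004], [0.004, 0.0, -1.0]]
force: [0.8, 0.4, -0.2]
opening: 0.003
```

Run:
```python
from h import *
import pickle
c=capture("wrist"); cv2.imwrite("pics/w3.png",cv2.resize(c["image"],(800,500)))
pickle.dump(c,open("w3.pkl","wb"))
im=cv2.resize(c["image"][0:210,60:460],None,fx=2,fy=2,interpolation=cv2.INTER_CUBIC);cv2.imwrite("pics/w3z.png",im)
for t in list(FR)+["can","handle","wheel_grip"]: 
    r=place_of("wrist",t); 
    for q in r[:2]: print(t,round(q["p"],2),np.round(q["xy"],1),atz(c,q["xy"],FR.get(t,(0,0,.08))[2]).round(4))
s=bot.read_state();print(s["position"],s["tcp_rot"].round(4))
```

```text
star 0.71 [354.9 235.4] [0.7216 0.1062 0.08  ]
star 0.18 [ 12.5 181.1] [ 0.6188 -0.4029  0.08  ]
pocket_in 0.67 [364.  174.1] [0.6264 0.12   0.08  ]
station 0.83 [417.7 205.3] [0.6767 0.2013 0.08  ]
chuck 0.85 [435.5 219. ] [0.6751 0.2014 0.155 ]
chuck 0.58 [362.1 174.4] [0.6138 0.1067 0.155 ]
wheel_axis 0.67 [183.4 126.3] [ 0.5482 -0.1078  0.154 ]
wheel_axis 0.54 [319.3 161.4] [0.596 0.054 0.154]
can 0.93 [368.2 115.2] [0.5425 0.1257 0.08  ]
can 0.61 [  9. 176.] [ 0.611  -0.4061  0.08  ]
handle 0.91 [132.1  56.2] [ 0.454  -0.1945  0.08  ]
wheel_grip 0.69 [148.8  58.1] [ 0.4572 -0.1721  0.08  ]
[0.61340701 0.04788003 0.3932709 ] [[ 3.220e-02  9.995e-01 -9.000e-04]
 [ 9.995e-01 -3.220e-02  3.800e-03]
 [ 3.800e-03 -1.000e-03 -1.000e+00]]
```

View pics/w3z.png

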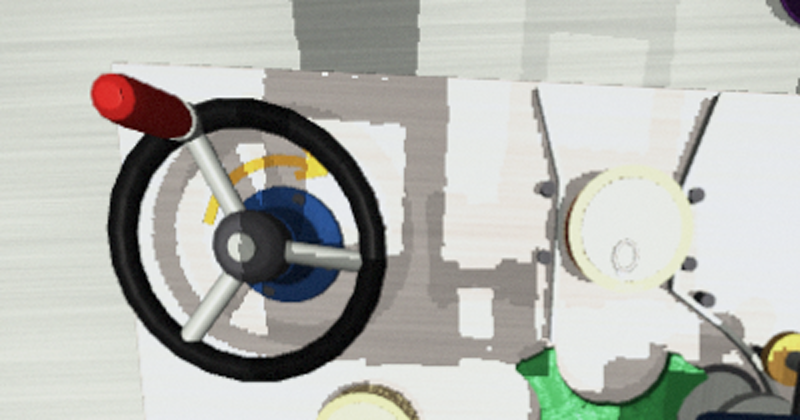

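Run:
```python
from h import *
import pickle
W2,W3=[pickle.load(open(f"w{i}.pkl","rb")) for i in (2,3)]
def z3(u): return np.array(u,float)/2+(60,0)-.25
obs=[(W2,"star",(359.2,159.4)),(W2,"pocket_in",(366.3,90.6)),(W2,"station",(424.2,125.5)),(W2,"wheel_axis",(172.3,20.4)),
(W3,"star",(354.9,235.4)),(W3,"pocket_in",(364,174.1)),(W3,"station",(417.7,205.3)),(W3,"chuck",(435.5,219)),(W3,"wheel_axis",(183.4,126.3)),(W3,"wheel_axis",z3((247,239.5))),(W3,"wheel_axis",z3((247,239.5)))]
def f(p): return np.concatenate([(proj(c,S2W(p,FR[t]))[0]-xy) for c,t,xy in obs])
r=least_squares(f,[.613,.058,-.08],loss="soft_l1"); p=r.x
print(p,np.degrees(p[2])); print(f(p).reshape(-1,2).round(1)); np.save("p.npy",p)
for t in FR: print(t,S2W(p,FR[t])[0].round(4))
def toS(P): 
    a=p[2]; R=np.array([[np.cos(a),-np.sin(a)],[np.sin(a),np.cos(a)]]); return (P[:2]-p[:2])@R
can=atz(W3,z3((629.5,228.5)),.14); print("can",can,toS(can))
for n,u,z in [("htop",(114,97),.231),("hbot",(186,119),.167)]:
    P=atz(W3,z3(u),z); q=toS(P)-np.array([-.06,-.17]); print(n,P.round(4),q.round(4),np.hypot(*q),np.degrees(np.arctan2(q[1],q[0])))
im=cv2.resize(W3["image"],None,fx=2,fy=2,interpolation=cv2.INTER_CUBIC)
def dot(P,col,rr=2): 
    u=proj(W3,S2W(p,P))[0]*2+.5; cv2.circle(im,tuple(int(round(v)) for v in u),rr,col,-1)
for a in np.linspace(0,6.283,60):
    dot((-.06+.083*np.cos(a),-.17+.083*np.sin(a),.154),(0,255,255),1)
    for k in range(6):
        pass
for x in np.linspace(-.11,.0,20):
    dot((x,.099,.103),(255,0,255),1)
    dot((x,.021,.103),(255,0,255),1)
for y in np.linspace(-.29,.34,80): dot((-.17,y,.08),(0,128,255),1)
for t in FR: dot(FR[t],(255,0,255),3)
cv2.imwrite("pics/w3o.png",im[0:560,120:920])
```

```text
[ 0.61725985  0.0574398  -0.0711583 ] -4.077069984752884
[[ 0.5  0.6]
 [-1.5 -1.4]
 [-0.4  1.2]
 [ 1.3 -2.4]
 [ 2.6 -0.3]
 [-1.9 -2.2]
 [ 0.4 -0. ]
 [ 0.3  1.2]
 [-0.4 -2.5]
 [-0.2  4.3]
 [-0.2  4.3]]
star [0.7213 0.1102 0.08  ]
pocket_in [0.623  0.1172 0.08  ]
lane_mouth [0.5118 0.1251 0.08  ]
station [0.6767 0.2019 0.08  ]
chuck [0.6767 0.2019 0.155 ]
wheel_axis [ 0.5453 -0.1079  0.154 ]
can [0.54159011 0.12398208 0.14      ] [-0.08020928  0.06099389]
htop [ 0.4753 -0.1301  0.231 ] [-0.0682 -0.0272] 0.07345621528558213 -158.29161059451036
hbot [ 0.4745 -0.1274  0.167 ] [-0.0693 -0.0245] 0.07345375630320654 -160.5280580765292
```

View pics/w3o.png

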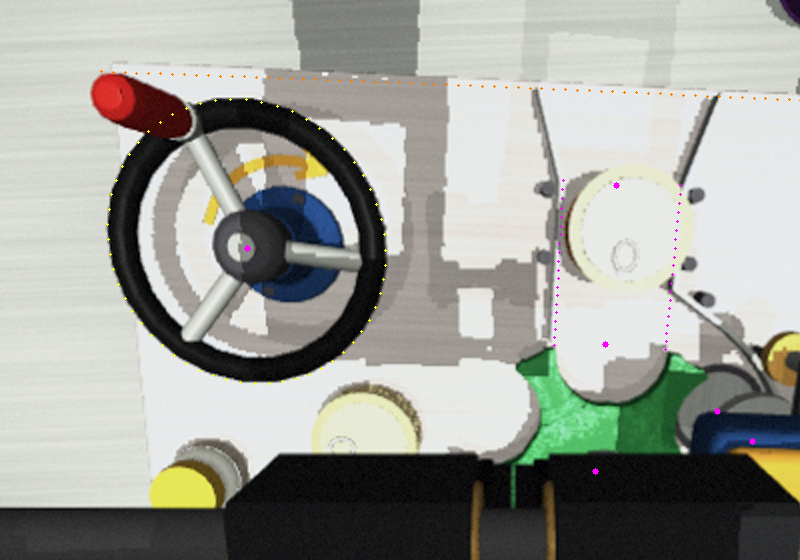

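>>> {"method": "send_rows", "body": {"motion": [[[19,-36,0],0.038],[[19,-36,5],0],[[19,-36,10],0],[[19,-36,10],0],[[0,0,40],0]]}}

```text
time_s: 6.92
position: [0.4785, 0.1336, 0.3307]
tcp_rot: [[0.078, 0.997, 0.016], [0.997, -0.078, 0.005], [0.006, 0.015, -1.0]]
force: [1.1, -0.8, -0.6]
opening: 0.004
```

```bash
cat >> h.py <<'E'
def st():
    s=bot.read_state(); p=np.load("p.npy"); a=p[2]; R=np.array([[np.cos(a),-np.sin(a)],[np.sin(a),np.cos(a)]])
    q=(s["position"][:2]-p[:2])@R; y=s["tcp_rot"][:,1]
    print("t",s["time_s"],"seamer",(q*1000).round(1),"z",round(s["position"][2]*1000,1),"tool-y angle rel",np.degrees(np.arctan2(y[1],y[0])-a).round(2),"F",s["force"].round(1)); return s,q
E
python3 -c "from h import *; st()"
```

```text
t 6.9167 seamer [-143.8   66.1] z 330.7 tool-y angle rel -0.41 F [ 1.1 -0.8 -0.6]
```

>>> {"method": "send_rows", "body": {"motion": [[[-3,-5,38],0],[[-3,-3,38],0],[[0,0,38],0],[[0,0,38],0],[[0,0,25],0]]}}

```text
time_s: 7.33
position: [0.4726, 0.1318, 0.1502]
tcp_rot: [[0.072, 0.997, 0.028], [0.997, -0.073, 0.006], [0.008, 0.027, -1.0]]
force: [-0.9, -0.7, -0.2]
opening: 0.008
```

```bash
python3 -c "
from h import *; st()
c=capture('side');cv2.imwrite('pics/s2.png',cv2.resize(c['image'][110:260,220:420],None,fx=4,fy=4,interpolation=2))"
```

```text
t 7.3333 seamer [-149.6   63.9] z 150.2 tool-y angle rel -0.09 F [-0.9 -0.7 -0.2]
```

View pics/s2.png

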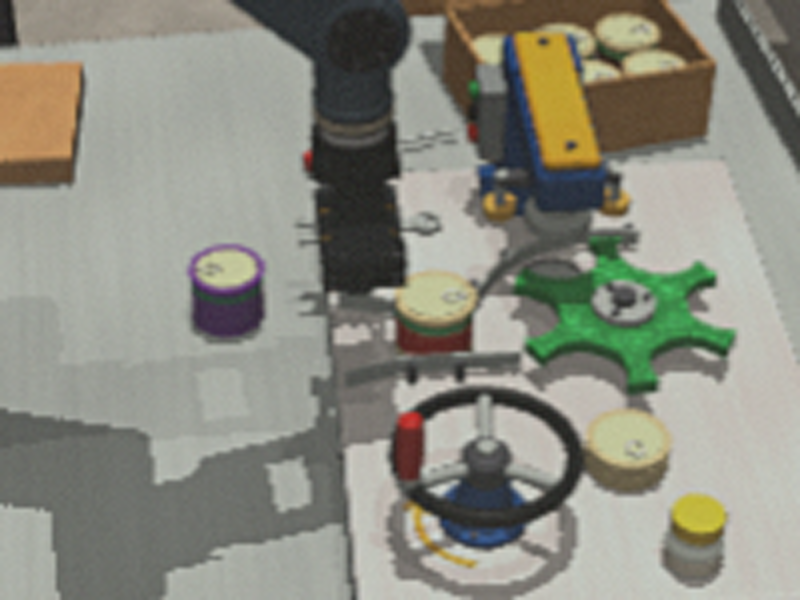

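>>> {"method": "send_rows", "body": {"motion": [[[-4,0,24],0],[[0,0,16],0],[[0,0,0],0],[[0,6,0],0],[[0,6,0],0]]}}

```text
time_s: 7.8
position: [0.4843, 0.127, 0.106]
tcp_rot: [[0.072, 0.997, 0.017], [0.997, -0.073, 0.005], [0.006, 0.017, -1.0]]
force: [0.3, -1.1, 0.1]
opening: 0.005
```

```bash
python3 -c "
from h import *; st()"
```

```text
t 7.8 seamer [-137.6   59.9] z 106.0 tool-y angle rel -0.08 F [ 0.3 -1.1  0.1]
```

>>> {"method": "send_rows", "body": {"motion": [[[0,6,0],0],[[0,6,0],0],[[0,6,0],0],[[0,6,0],0],[[0,6,0],0]]}}

```text
time_s: 8.22
position: [0.5211, 0.1249, 0.1121]
tcp_rot: [[0.072, 0.997, 0.026], [0.997, -0.072, 0.006], [0.007, 0.026, -1.0]]
force: [-0.1, 0.4, 0.2]
opening: 0.005
```

>>> {"method": "send_rows", "body": {"motion": [[[0,6,0],0],[[0,6,0],0],[[0,6,0],0],[[0,6,0],0],[[0,4,0],0]]}}

```text
time_s: 8.63
position: [0.5526, 0.1226, 0.1133]
tcp_rot: [[0.072, 0.997, 0.027], [0.997, -0.072, 0.006], [0.007, 0.026, -1.0]]
force: [-0.6, -0.3, -0.5]
opening: 0.001
```

```bash
python3 -c "
from h import *; st()
c=capture('side');cv2.imwrite('pics/s3.png',cv2.resize(c['image'][110:260,220:420],None,fx=4,fy=4,interpolation=2))"
```

```text
t 8.6333 seamer [-69.1  60.4] z 113.3 tool-y angle rel -0.07 F [-0.6 -0.3 -0.5]
```

View pics/s3.png

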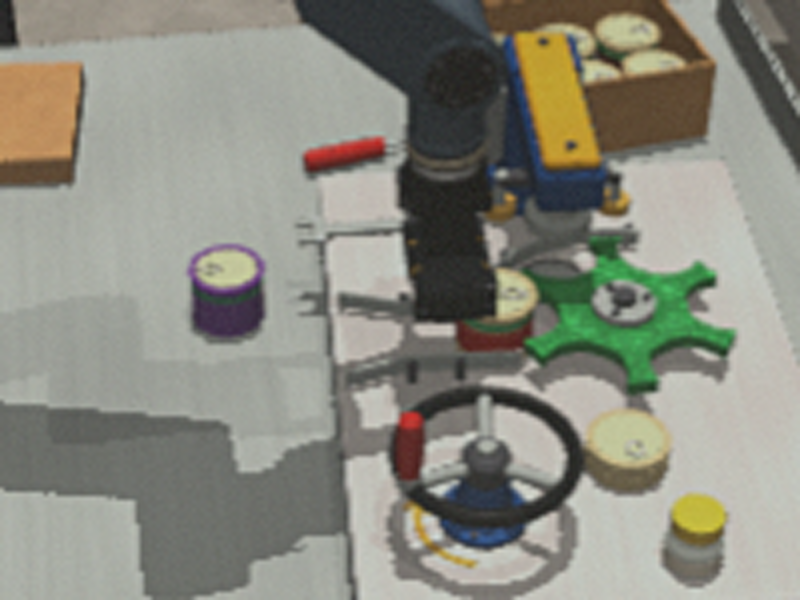

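>>> {"method": "send_rows", "body": {"motion": [[[0,3,1],0],[[0,3,1],0],[[0,3,1],0],[[0,3,1],0],[[0,3,0],0]]}}

```text
time_s: 9.1
position: [0.5681, 0.1215, 0.1093]
tcp_rot: [[0.072, 0.997, 0.024], [0.997, -0.072, 0.006], [0.007, 0.024, -1.0]]
force: [-1.1, -0.5, 1.2]
opening: 0.004
```

```bash
python3 -c "
from h import *; st()
c=capture('side');cv2.imwrite('pics/s4.png',cv2.resize(c['image'][140:220,290:420],None,fx=6,fy=6,interpolation=2))
c=capture('scene');cv2.imwrite('pics/c4.png',cv2.resize(c['image'][150:270,310:470],None,fx=5,fy=5,interpolation=2))"
```

```text
t 9.1 seamer [-53.6  60.4] z 109.3 tool-y angle rel -0.07 F [-1.1 -0.5  1.2]
```

View pics/s4.png

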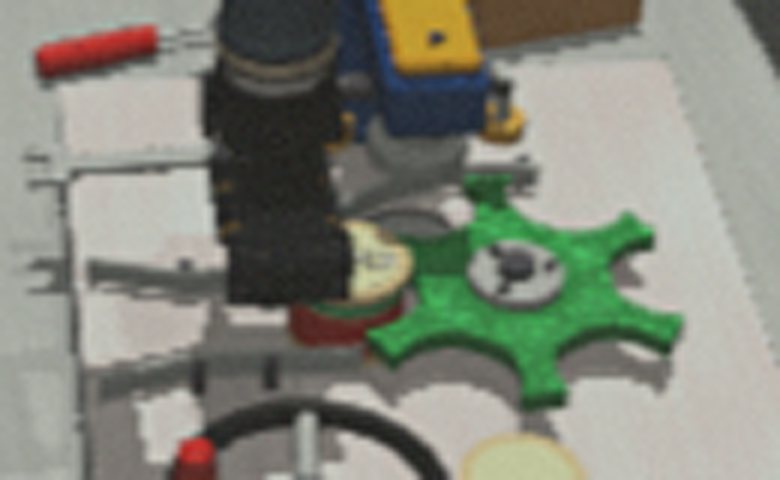

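View pics/c4.png

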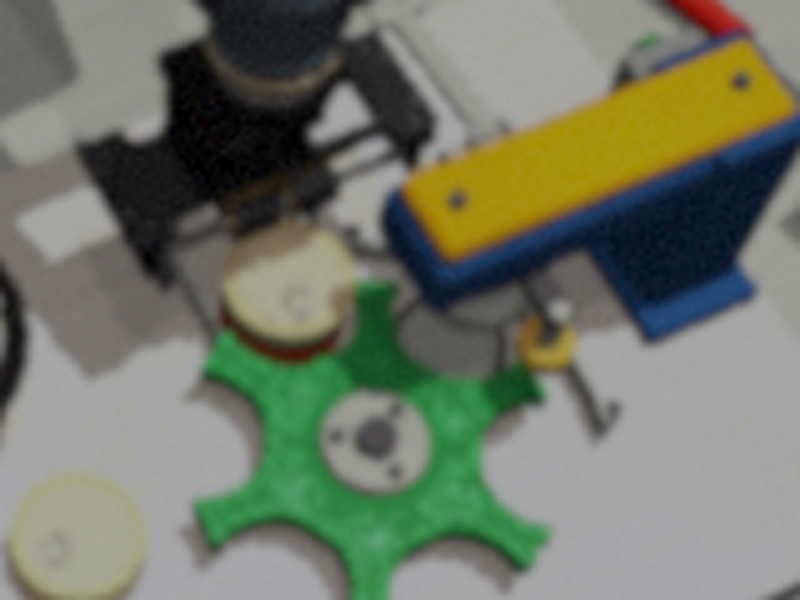

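Run:
```python
from h import *
import pickle
W2=pickle.load(open("w2.pkl","rb")); p=np.load("p.npy")
def toS(P): 
    a=p[2]; R=np.array([[np.cos(a),-np.sin(a)],[np.sin(a),np.cos(a)]]); return (P[:2]-p[:2])@R
for u in [(533,117),(640,121),(516,190),(545,126),(548,205),(640,113)]:
    for z in (.2,.23,.25,.269): print(u,z,toS(atz(W2,np.array(u)/1.25,z)).round(3))
```

```text
(533, 117) 0.2 [0.013 0.108]
(533, 117) 0.23 [0.016 0.098]
(533, 117) 0.25 [0.017 0.092]
(533, 117) 0.269 [0.019 0.086]
(640, 121) 0.2 [0.013 0.199]
(640, 121) 0.23 [0.015 0.181]
(640, 121) 0.25 [0.017 0.17 ]
(640, 121) 0.269 [0.018 0.159]
(516, 190) 0.2 [0.074 0.1  ]
(516, 190) 0.23 [0.072 0.091]
(516, 190) 0.25 [0.07  0.085]
(516, 190) 0.269 [0.068 0.08 ]
(545, 126) 0.2 [0.02  0.119]
(545, 126) 0.23 [0.022 0.108]
(545, 126) 0.25 [0.023 0.101]
(545, 126) 0.269 [0.024 0.095]
(548, 205) 0.2 [0.086 0.13 ]
(548, 205) 0.23 [0.083 0.119]
(548, 205) 0.25 [0.08  0.111]
(548, 205) 0.269 [0.078 0.104]
(640, 113) 0.2 [0.006 0.198]
(640, 113) 0.23 [0.009 0.18 ]
(640, 113) 0.25 [0.011 0.169]
(640, 113) 0.269 [0.013 0.158]
```

>>> {"method": "send_rows", "body": {"motion": [[[0,2,0],0],[[0,2,0],0],[[0,2,0],0],[[0,1.5,0],0],[[0,0,0],0]]}}

```text
time_s: 9.62
position: [0.5768, 0.1209, 0.1095]
tcp_rot: [[0.072, 0.997, 0.026], [0.997, -0.072, 0.006], [0.007, 0.025, -1.0]]
force: [-0.7, 0.4, -0.2]
opening: 0.008
```

```bash
python3 -c "
from h import *; st()
c=capture('side');cv2.imwrite('pics/s5.png',cv2.resize(c['image'][140:220,290:420],None,fx=6,fy=6,interpolation=2))"
```

```text
t 9.6167 seamer [-44.8  60.4] z 109.5 tool-y angle rel -0.07 F [-0.7  0.4 -0.2]
```

View pics/s5.png

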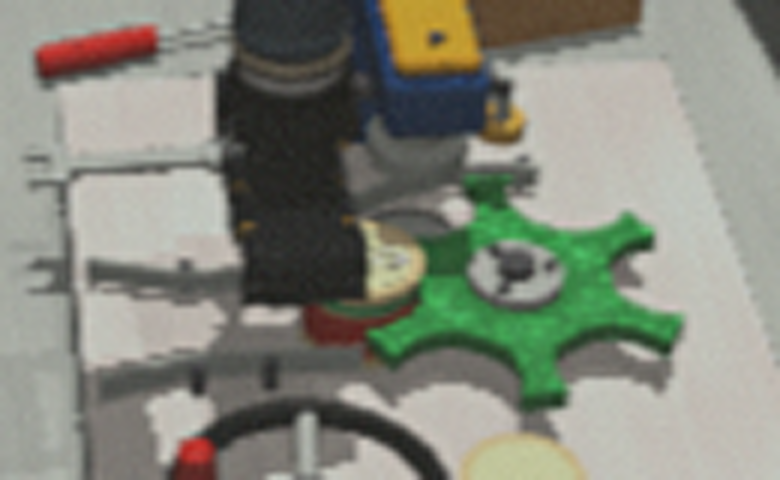

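>>> {"method": "send_rows", "body": {"motion": [[[0,1.2,0],0],[[0,1.2,0],0],[[0,1,0],0],[[0,0.5,0],0],[[0,0,0],0]]}}

```text
time_s: 10.08
position: [0.5769, 0.1208, 0.1094]
tcp_rot: [[0.072, 0.997, 0.017], [0.997, -0.072, 0.006], [0.007, 0.017, -1.0]]
force: [-1.8, -0.2, 0.8]
opening: 0.005
```

```bash
python3 -c "
from h import *; st()"
```

```text
t 10.0833 seamer [-44.8  60.4] z 109.4 tool-y angle rel -0.04 F [-1.8 -0.2  0.8]
```

>>> {"method": "send_rows", "body": {"motion": [[[0,2,0],0],[[0,2,0],0],[[0,2,0],0],[[0,2,0],0],[[0,2,0],0]]}}

```text
time_s: 10.5
position: [0.5768, 0.1208, 0.1091]
tcp_rot: [[0.071, 0.997, -0.006], [0.997, -0.071, 0.006], [0.006, -0.006, -1.0]]
force: [-6.1, 0.8, 5.0]
opening: 0.003
```

```bash
python3 -c "
from h import *; s,q=st();print(s['tau'].round(2),s['moment'])
c=capture('side');cv2.imwrite('pics/s6.png',cv2.resize(c['image'][140:220,290:420],None,fx=6,fy=6,interpolation=2))"
```

```text
t 10.5 seamer [-44.9  60.4] z 109.1 tool-y angle rel 0.0 F [-6.1  0.8  5. ]
[ -0.9  -41.74 -15.6   -0.07  -1.76   0.  ] [0.09161071 1.02310675 0.04916951]
```

View pics/s6.png

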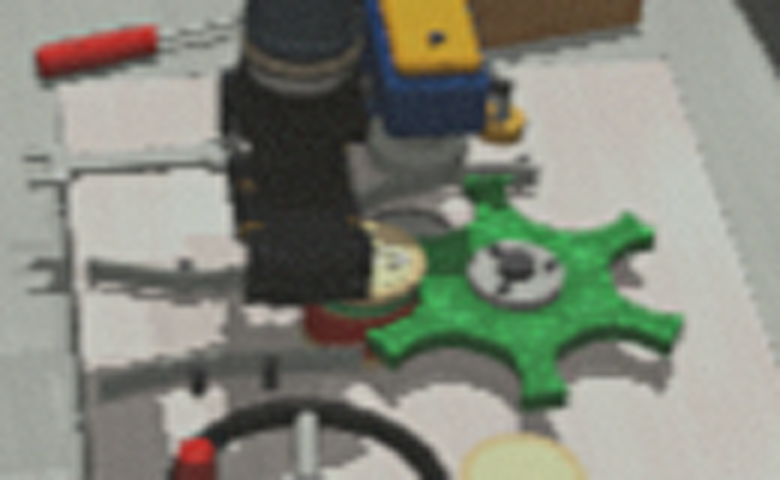

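The force rose to 6 N with the finger stopped at seamer x = -45. That puts the can centre at about +1, and home is 1.5, so the can is home. I now back off and lift.

>>> {"method": "send_rows", "body": {"motion": [[[0,-10,0],0],[[0,-20,0],0],[[0,-25,-5],0],[[0,-20,-30],0],[[0,-10,-36],0]]}}

```text
time_s: 10.97
position: [0.495, 0.1255, 0.1758]
tcp_rot: [[0.073, 0.997, -0.0], [0.997, -0.073, 0.006], [0.006, -0.001, -1.0]]
force: [0.7, 0.4, -0.1]
opening: 0.01
```

>>> {"method": "send_rows", "body": {"motion": [[[0,0,-38],0],[[0,0,-38],0],[[0,0,-38],0],[[0,0,0],0],[[0,0,0],0]]}}

```text
time_s: 11.38
position: [0.5011, 0.1251, 0.3033]
tcp_rot: [[0.072, 0.997, 0.027], [0.997, -0.072, 0.006], [0.008, 0.026, -1.0]]
force: [-0.9, -0.1, -1.4]
opening: 0.005
```

```bash
python3 -c "
from h import *; s,q=st();print(s['position'])
c=capture('side');cv2.imwrite('pics/s7.png',cv2.resize(c['image'][140:240,270:420],None,fx=5,fy=5,interpolation=2))
c=capture('scene');cv2.imwrite('pics/c7.png',cv2.resize(c['image'][150:270,310:470],None,fx=5,fy=5,interpolation=2))
print(s['tcp_rot'].T@(np.array([.4986,-.1666,.185])-s['position'])*1000)"
```

```text
t 11.3833 seamer [-120.7   59.2] z 303.3 tool-y angle rel -0.08 F [-0.9 -0.1 -1.4]
[0.50112183 0.1250644  0.30329237]
[-291.98855374   15.55074147  116.48356928]
```

View pics/s7.png

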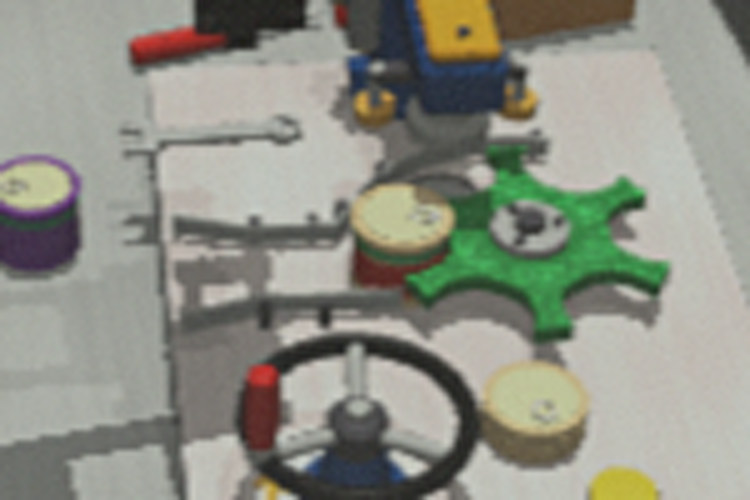

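View pics/c7.png

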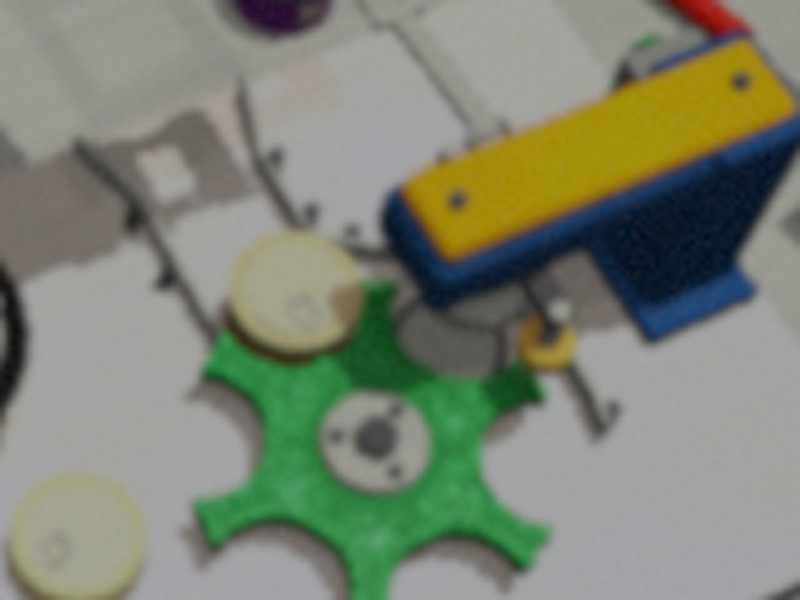

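Can sits in the pocket (side crop (402,235), scene crop (297,290)), and the star has not moved. Now on to the handle.

>>> {"method": "send_rows", "body": {"motion": [[[-39,2,0],0],[[-39,2,0],0],[[-39,2,0],0],[[-39,2,0],0],[[-39,2,0],0]]}}

```text
time_s: 11.9
position: [0.4957, -0.068, 0.292]
tcp_rot: [[0.056, 0.998, 0.015], [0.998, -0.056, 0.013], [0.013, 0.014, -1.0]]
force: [0.6, 0.6, -0.0]
opening: 0.007
```

>>> {"method": "send_rows", "body": {"motion": [[[-39,2,0],0],[[-39,2,0],0],[[-12,0,0],0],[[0,0,20],0],[[0,0,0],0]]}}

```text
time_s: 12.32
position: [0.4919, -0.1704, 0.2603]
tcp_rot: [[0.068, 0.998, 0.004], [0.998, -0.068, 0.016], [0.016, 0.003, -1.0]]
force: [-0.3, 0.4, -0.9]
opening: 0.005
```

```bash
cat >> h.py <<'E'
def whl():
    s,q=st(); p=np.load("p.npy"); ax=S2W(p,FR["wheel_axis"])[0][:2]; d=s["position"][:2]-ax
    print("wheel polar r",round(np.hypot(*d)*1000,1),"phi world",round(np.degrees(np.arctan2(d[1],d[0])),1),"axis",ax.round(4)); return s,ax
def nxt(step,n=5,r=.075,z=.185,ph0=None):
    s,ax=whl(); d=s["position"][:2]-ax; ph=np.arctan2(d[1],d[0]) if ph0 is None else np.radians(ph0)
    cur=s["position"].copy()
    for k in range(1,n+1):
        a=ph-np.radians(step)*k; w=np.array([*(ax+r*np.array([np.cos(a),np.sin(a)])),z])
        # spread radial/height correction
        R=s["tcp_rot"]; x=np.array([R[0,0],R[1,0],0]);x/=np.linalg.norm(x);y=np.array([x[1],-x[0],0])
        dd=w-cur; print([round(float(v)*1000,1) for v in (dd@x,dd@y,-dd[2])]); cur=w
E
python3 -c "
from h import *; s,ax=whl();print(s['position'],s['tcp_rot'].T@(np.array([.4986,-.1666,.185])-s['position'])*1000)
c=capture('wrist');cv2.imwrite('pics/w8.png',cv2.resize(c['image'],(800,500)));print(proj(c,[[.4734,-.1292,.231],[*ax,.154]])*1.25)
c=capture('side');cv2.imwrite('pics/s8.png',cv2.resize(c['image'][140:260,250:410],None,fx=5,fy=5,interpolation=2))"
```

```text
t 12.3167 seamer [-108.8 -236.2] z 260.3 tool-y angle rel 0.2 F [-0.3  0.4 -0.9]
wheel polar r 82.3 phi world -130.5 axis [ 0.5453 -0.1079]
[ 0.49190586 -0.17044982  0.26029147] [ 3.06098709  6.21603491 75.36862729]
[[475.39111354 245.99913994]
 [484.95259468 316.74130087]]
```

View pics/w8.png

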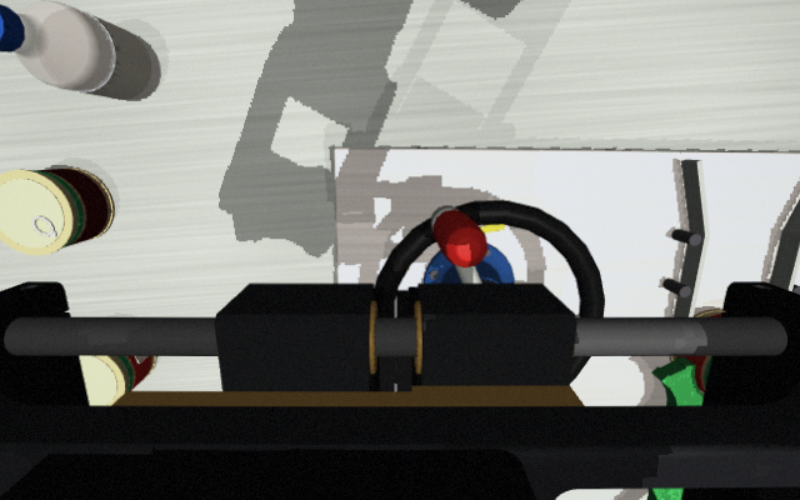

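View pics/s8.png

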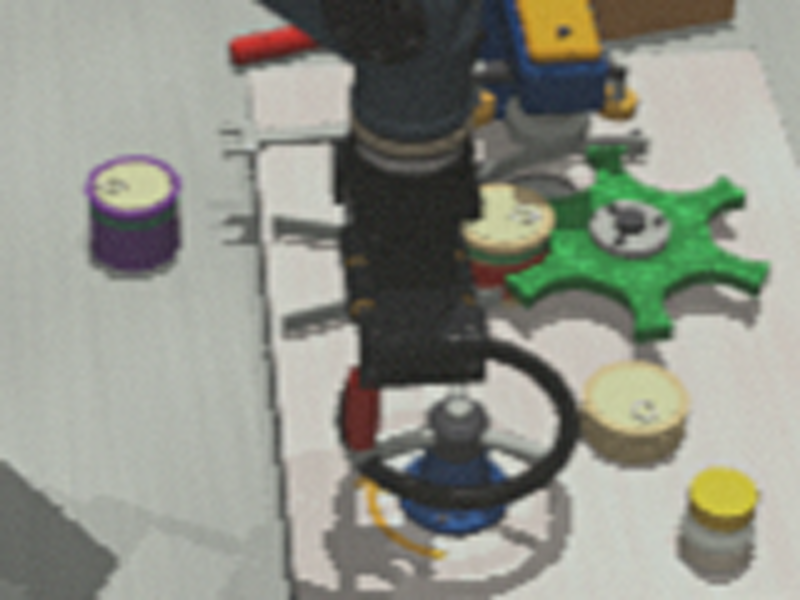

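>>> {"method": "send_rows", "body": {"motion": [[[-4,4,15],0],[[0,3,20],0],[[0,0,20],0],[[0,0,15],0],[[0,0,0],0]]}}

```text
time_s: 12.83
position: [0.5053, -0.1697, 0.1948]
tcp_rot: [[0.058, 0.998, 0.016], [0.998, -0.058, 0.011], [0.012, 0.015, -1.0]]
force: [-0.0, 0.5, -0.1]
opening: 0.006
```

```bash
python3 -c "
from h import *; s,ax=whl();print(s['position'])
c=capture('wrist');cv2.imwrite('pics/w9.png',cv2.resize(c['image'],(800,500)))
c=capture('side');cv2.imwrite('pics/s9.png',cv2.resize(c['image'][140:260,250:410],None,fx=5,fy=5,interpolation=2))"
```

```text
t 12.8333 seamer [ -95.5 -234.5] z 194.8 tool-y angle rel 0.75 F [-0.   0.5 -0.1]
wheel polar r 73.6 phi world -122.9 axis [ 0.5453 -0.1079]
[ 0.50531511 -0.16966673  0.19484445]
```

View pics/w9.png

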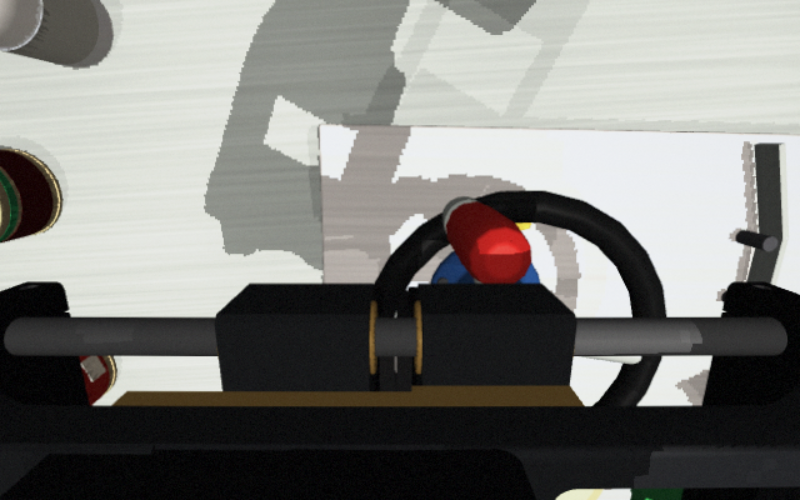

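View pics/s9.png

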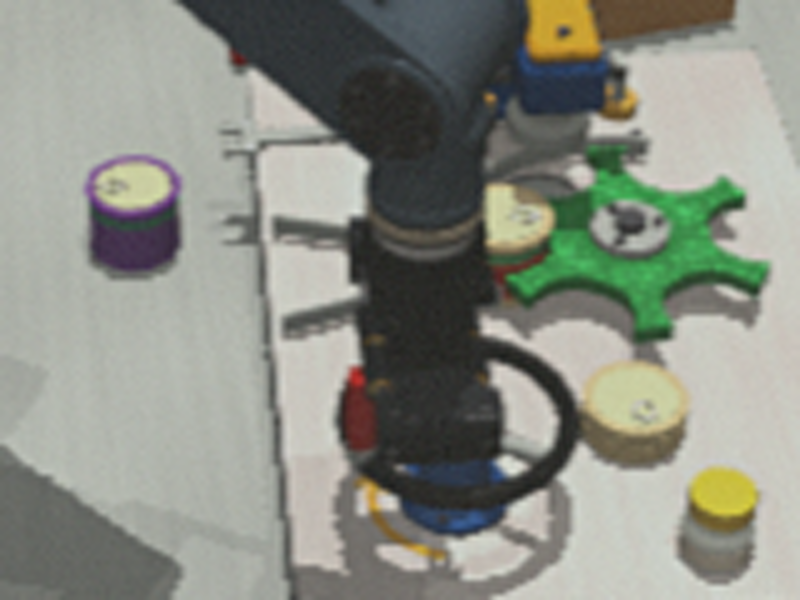

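```bash
python3 -c "
from h import *; c=capture('wrist'); ax=S2W(np.load('p.npy'),FR['wheel_axis'])[0][:2]
for u,z in [((502,257),.231),((466,216),.167)]:
    P=atz(c,np.array(u)/1.25,z); d=P[:2]-ax; print(P.round(4),np.hypot(*d),np.degrees(np.arctan2(d[1],d[0])))
nxt(6,r=.075,z=.188)
"
```

```text
[ 0.4752 -0.1337  0.231 ] 0.07471018360326052 -159.7420833443815
[ 0.4733 -0.1341  0.167 ] 0.07664670061091942 -159.97482770354767
t 12.9833 seamer [ -93.6 -235.9] z 197.8 tool-y angle rel 0.74 F [ 0.5  0.2 -0.4]
wheel polar r 74.0 phi world -121.1 axis [ 0.5453 -0.1079]
[3.1, -7.2, 9.8]
[4.7, -6.3, -0.0]
[5.3, -5.8, -0.0]
[5.9, -5.2, -0.0]
[6.4, -4.5, -0.0]
```

>>> {"method": "send_rows", "body": {"motion": [[[3,-7,4],0],[[5,-6,4],0],[[5.5,-6,2],0],[[6,-5,0],0],[[6.5,-4.5,0],0]]}}

```text
time_s: 13.4
position: [0.4835, -0.146, 0.1914]
tcp_rot: [[0.056, 0.998, 0.035], [0.998, -0.056, -0.005], [-0.003, 0.036, -0.999]]
force: [0.5, -4.9, -2.1]
opening: 0.009
```

```bash
python3 -c "
from h import *; nxt(7,r=.075,z=.188)
c=capture('side');cv2.imwrite('pics/s10.png',cv2.resize(c['image'][140:260,250:410],None,fx=5,fy=5,interpolation=2))"
```

```text
t 13.4 seamer [-119.  -212.5] z 191.4 tool-y angle rel 0.85 F [ 0.5 -4.9 -2.1]
wheel polar r 72.7 phi world -148.3 axis [ 0.5453 -0.1079]
[6.5, -6.7, 3.4]
[8.3, -3.8, -0.0]
[8.7, -2.7, -0.0]
[9.0, -1.7, -0.0]
[9.1, -0.5, -0.0]
```

View pics/s10.png

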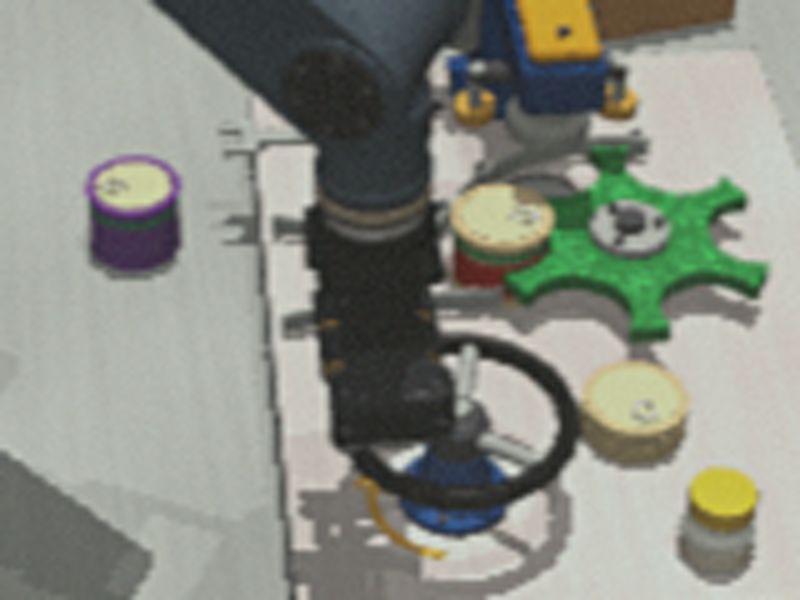

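>>> {"method": "send_rows", "body": {"motion": [[[7,-4.5,1],0],[[8,-4,1],0],[[9,-3,0],0],[[9,-2,0],0],[[9,-0.5,0],0]]}}

```text
time_s: 13.87
position: [0.473, -0.1085, 0.1923]
tcp_rot: [[0.055, 0.997, 0.045], [0.998, -0.054, -0.022], [-0.02, 0.047, -0.999]]
force: [0.2, -6.0, -3.1]
opening: 0.005
```

```bash
python3 -c "
from h import *; nxt(7,r=.075,z=.188)"
```

```text
t 13.8667 seamer [-132.1 -175.8] z 192.3 tool-y angle rel 0.99 F [ 0.2 -6.  -3.1]
wheel polar r 72.3 phi world -179.5 axis [ 0.5453 -0.1079]
[9.0, -2.7, 4.3]
[9.1, 1.1, -0.0]
[8.9, 2.2, -0.0]
[8.6, 3.3, -0.0]
[8.1, 4.3, -0.0]
```

>>> {"method": "send_rows", "body": {"motion": [[[9,-1.5,1.5],0],[[9,1,1],0],[[9,2,1],0],[[8.5,3,0],0],[[8,4,0],0]]}}

```text
time_s: 14.28
position: [0.4871, -0.0723, 0.1928]
tcp_rot: [[0.053, 0.997, 0.058], [0.998, -0.05, -0.043], [-0.04, 0.06, -0.997]]
force: [-0.7, -7.9, -3.7]
opening: 0.007
```

```bash
python3 -c "
from h import *; nxt(7,r=.075,z=.188)
c=capture('side');cv2.imwrite('pics/s11.png',cv2.resize(c['image'][140:260,250:410],None,fx=5,fy=5,interpolation=2))"
```

```text
t 14.2833 seamer [-120.7 -138.7] z 192.8 tool-y angle rel 1.19 F [-0.7 -7.9 -3.7]
wheel polar r 68.3 phi world 148.6 axis [ 0.5453 -0.1079]
[11.0, -1.1, 4.8]
[7.1, 5.7, -0.0]
[6.4, 6.6, -0.0]
[5.5, 7.3, -0.0]
[4.6, 7.9, -0.0]
```

View pics/s11.png

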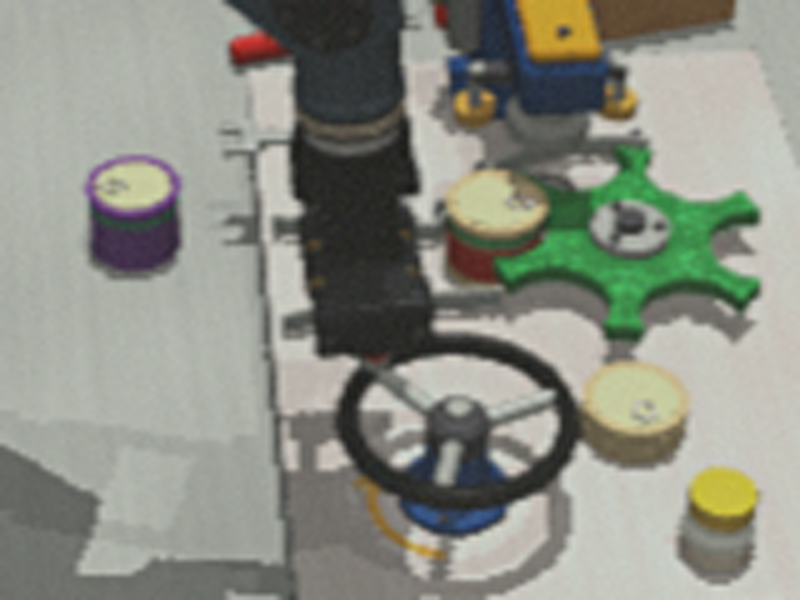

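>>> {"method": "send_rows", "body": {"motion": [[[9,1.5,2],0],[[8.5,4,1.5],0],[[7,6,1],0],[[6,7,0],0],[[5,8,0],0]]}}

```text
time_s: 14.75
position: [0.5063, -0.0367, 0.1901]
tcp_rot: [[0.051, 0.998, 0.04], [0.998, -0.049, -0.044], [-0.042, 0.042, -0.998]]
force: [-6.0, 1.4, 3.5]
opening: 0.004
```

```bash
python3 -c "
from h import *; nxt(7,r=.075,z=.188)
c=capture('side');cv2.imwrite('pics/s12.png',cv2.resize(c['image'][140:260,250:410],None,fx=5,fy=5,interpolation=2))"
```

```text
t 14.75 seamer [-104.  -101.8] z 190.1 tool-y angle rel 1.25 F [-6.   1.4  3.5]
wheel polar r 81.2 phi world 118.7 axis [ 0.5453 -0.1079]
[-0.9, 11.3, 2.1]
[3.3, 8.5, -0.0]
[2.2, 8.9, -0.0]
[1.1, 9.1, -0.0]
[0.0, 9.2, -0.0]
```

View pics/s12.png

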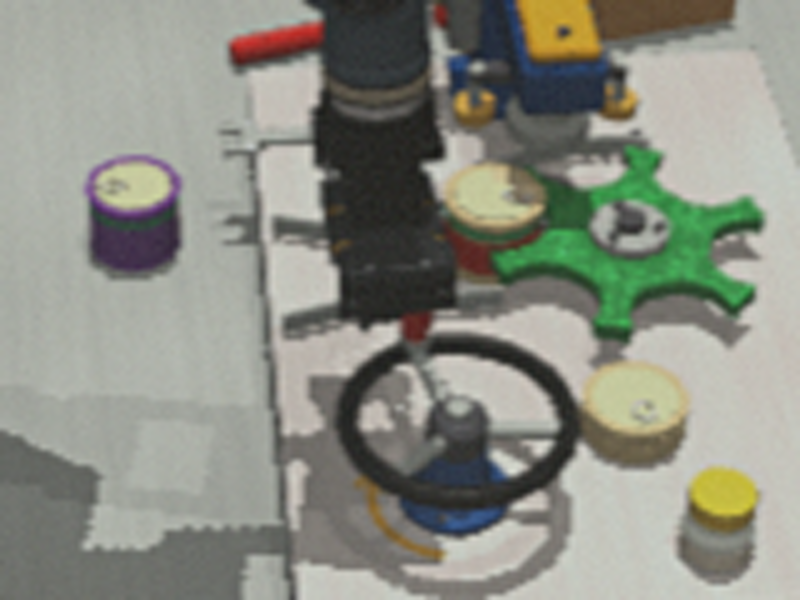

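```bash
python3 -c "
from h import *; c=capture('side'); ax=S2W(np.load('p.npy'),FR['wheel_axis'])[0][:2]
P=atz(c,(417/5+250,347/5+140),.163); d=P[:2]-ax; print(P,np.hypot(*d),np.degrees(np.arctan2(d[1],d[0])))
c0=cv2.imread('pics/side0.png')
P=atz(c,(208/4+270,358/4+140),.163); d=P[:2]-ax; print(P,np.hypot(*d),np.degrees(np.arctan2(d[1],d[0])))
"
```

```text
[ 0.52795622 -0.04827696  0.163     ] 0.062066891680459 106.25062448979553
[ 0.47321479 -0.13920643  0.163     ] 0.07862712268717274 -156.50806035832144
```

>>> {"method": "send_rows", "body": {"motion": [[[1,9,1],0],[[1.5,9,1],0],[[1,9,0],0],[[0,9,0],0],[[-1,9,0],0]]}}

```text
time_s: 15.27
position: [0.5359, -0.0323, 0.1877]
tcp_rot: [[0.047, 0.999, 0.008], [0.998, -0.047, -0.038], [-0.038, 0.01, -0.999]]
force: [-5.6, -1.8, 4.4]
opening: 0.002
```

```bash
python3 -c "
from h import *; nxt(7,r=.075,z=.188)
c=capture('side');cv2.imwrite('pics/s13.png',cv2.resize(c['image'][140:260,250:410],None,fx=5,fy=5,interpolation=2))"
```

```text
t 15.2667 seamer [-74.8 -95.3] z 187.7 tool-y angle rel 1.39 F [-5.6 -1.8  4.4]
wheel polar r 76.2 phi world 97.1 axis [ 0.5453 -0.1079]
[-0.1, 9.3, -0.3]
[-0.1, 9.2, -0.0]
[-1.2, 9.1, -0.0]
[-2.3, 8.9, -0.0]
[-3.4, 8.5, -0.0]
```

View pics/s13.png

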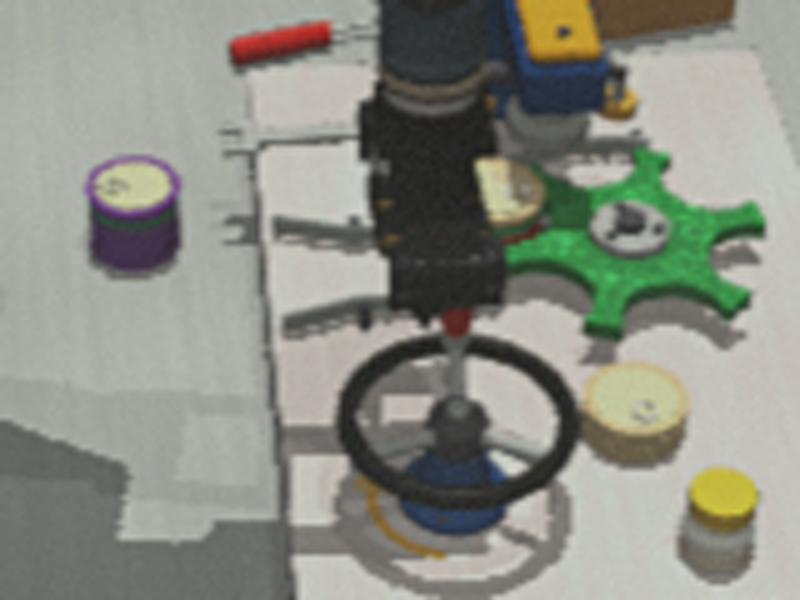

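>>> {"method": "send_rows", "body": {"motion": [[[0,10,0],0],[[-0.5,10,0],0],[[-1.5,10,0],0],[[-3,10,0],0],[[-4,9.5,0],0]]}}

```text
time_s: 15.73
position: [0.5702, -0.0433, 0.1869]
tcp_rot: [[0.046, 0.999, -0.025], [0.998, -0.047, -0.036], [-0.037, -0.023, -0.999]]
force: [-6.6, 0.8, 4.7]
opening: 0.008
```

```bash
python3 -c "
from h import *; nxt(8,r=.075,z=.188)
c=capture('side');cv2.imwrite('pics/s14.png',cv2.resize(c['image'][140:260,250:410],None,fx=5,fy=5,interpolation=2))"
```

```text
t 15.7333 seamer [ -39.8 -103.9] z 186.9 tool-y angle rel 1.36 F [-6.6  0.8  4.7]
wheel polar r 69.2 phi world 69.0 axis [ 0.5453 -0.1079]
[1.6, 11.5, -1.1]
[-5.3, 9.0, -0.0]
[-6.5, 8.2, -0.0]
[-7.6, 7.2, -0.0]
[-8.5, 6.1, -0.0]
```

View pics/s14.png

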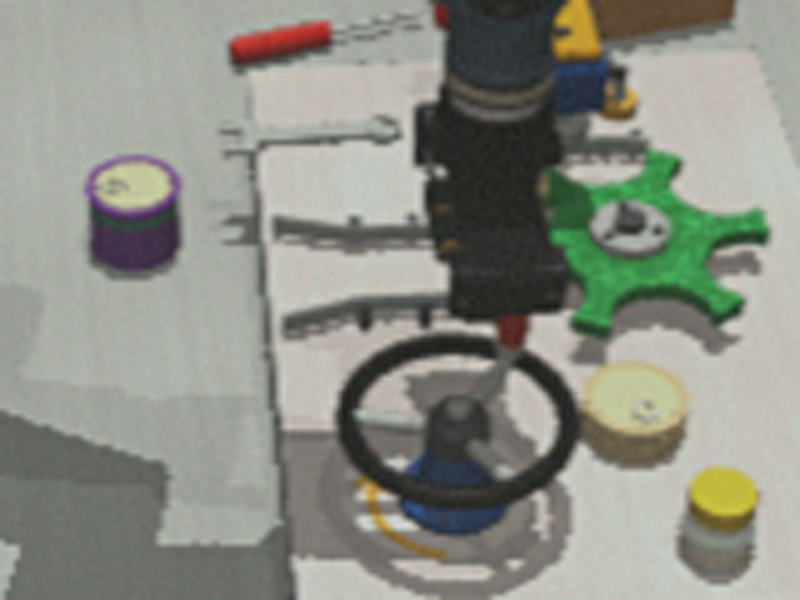

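>>> {"method": "send_rows", "body": {"motion": [[[0,10,0],0],[[-3,10,0],0],[[-5.5,9,0],0],[[-7,8,-0.5],0],[[-8,7,-0.5],0]]}}

```text
time_s: 16.2
position: [0.6016, -0.0625, 0.1864]
tcp_rot: [[0.048, 0.998, -0.048], [0.999, -0.049, -0.021], [-0.023, -0.047, -0.999]]
force: [-1.9, 6.1, 1.2]
opening: 0.005
```

```bash
python3 -c "
from h import *; nxt(8,r=.075,z=.188)
c=capture('side');cv2.imwrite('pics/s15.png',cv2.resize(c['image'][140:260,250:410],None,fx=5,fy=5,interpolation=2))"
```

```text
t 16.2 seamer [  -7.1 -120.8] z 186.4 tool-y angle rel 1.25 F [-1.9  6.1  1.2]
wheel polar r 72.3 phi world 38.9 axis [ 0.5453 -0.1079]
[-6.5, 8.4, -1.6]
[-9.1, 5.2, -0.0]
[-9.7, 3.9, -0.0]
[-10.2, 2.5, -0.0]
[-10.4, 1.0, -0.0]
```

View pics/s15.png

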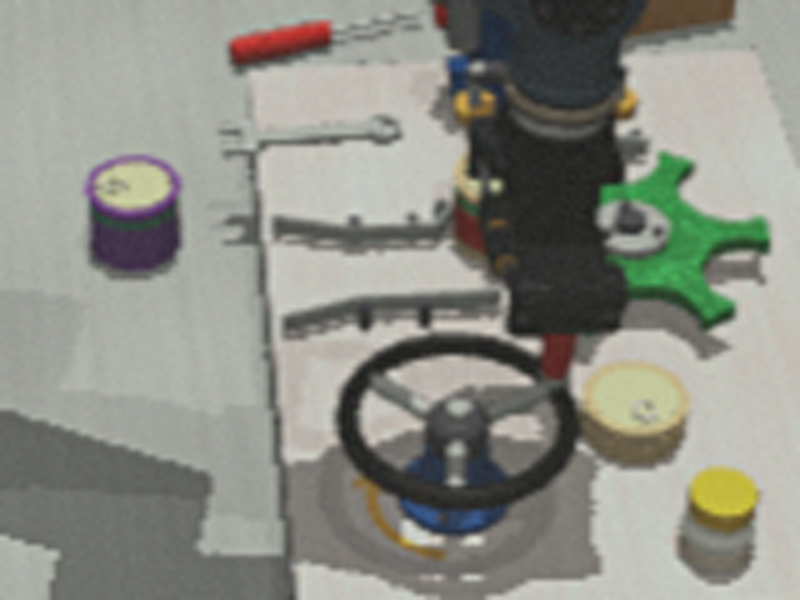

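>>> {"method": "send_rows", "body": {"motion": [[[-8,7,-0.5],0],[[-9.5,6,-0.5],0],[[-10,4,0],0],[[-10,2.5,0],0],[[-10,1,0],0]]}}

```text
time_s: 16.67
position: [0.6209, -0.1011, 0.1863]
tcp_rot: [[0.049, 0.998, -0.043], [0.999, -0.049, -0.001], [-0.003, -0.042, -0.999]]
force: [-0.5, 5.4, 1.7]
opening: 0.009
```

```bash
python3 -c "
from h import *; nxt(8,r=.075,z=.188)
c=capture('side');cv2.imwrite('pics/s16.png',cv2.resize(c['image'][140:260,250:410],None,fx=5,fy=5,interpolation=2))"
```

```text
t 16.6667 seamer [  14.9 -157.9] z 186.3 tool-y angle rel 1.24 F [-0.5  5.4  1.7]
wheel polar r 75.8 phi world 5.1 axis [ 0.5453 -0.1079]
[-10.6, -0.1, -1.7]
[-10.4, -0.7, -0.0]
[-10.2, -2.2, -0.0]
[-9.8, -3.6, -0.0]
[-9.2, -4.9, -0.0]
```

View pics/s16.png

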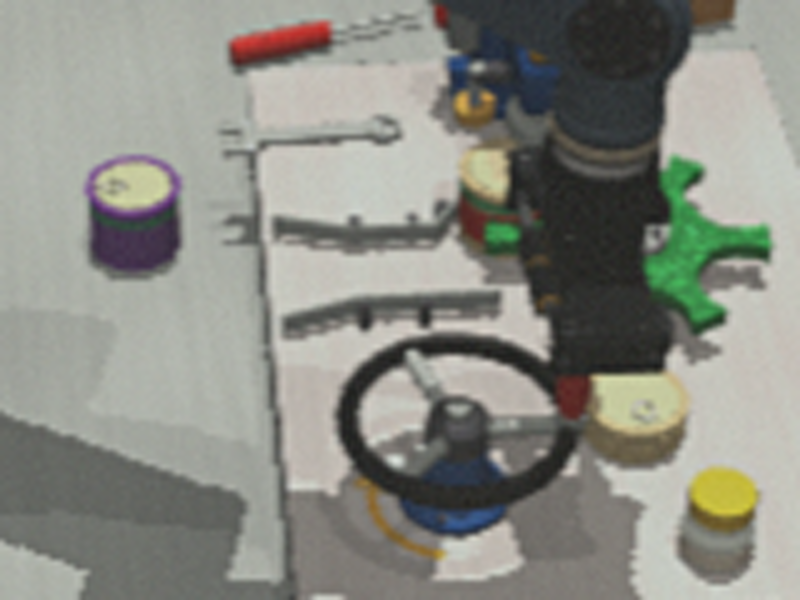

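>>> {"method": "send_rows", "body": {"motion": [[[-10,0,-0.5],0],[[-10,-1,-0.5],0],[[-10,-2,0],0],[[-10,-3.5,0],0],[[-9,-5,0],0]]}}

```text
time_s: 17.13
position: [0.6068, -0.1388, 0.1864]
tcp_rot: [[0.052, 0.998, -0.038], [0.998, -0.051, 0.021], [0.019, -0.039, -0.999]]
force: [0.8, 7.4, 1.7]
opening: 0.004
```

```bash
python3 -c "
from h import *; nxt(8,r=.075,z=.188)
c=capture('side');cv2.imwrite('pics/s17.png',cv2.resize(c['image'][140:260,250:410],None,fx=5,fy=5,interpolation=2))"
```

```text
t 17.1333 seamer [   3.5 -196.5] z 186.4 tool-y angle rel 1.15 F [0.8 7.4 1.7]
wheel polar r 68.8 phi world -26.7 axis [ 0.5453 -0.1079]
[-11.7, 0.8, -1.6]
[-8.5, -6.1, -0.0]
[-7.6, -7.2, -0.0]
[-6.5, -8.2, -0.0]
[-5.3, -9.0, -0.0]
```

View pics/s17.png

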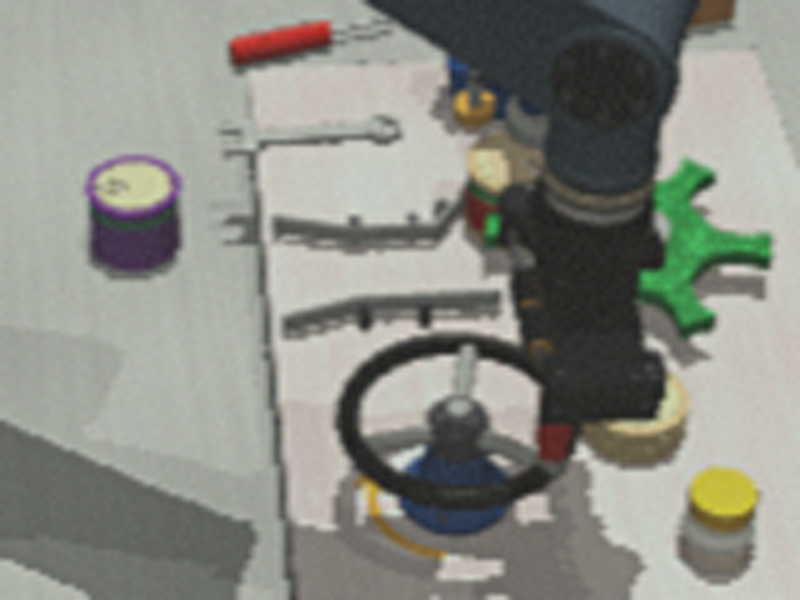

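>>> {"method": "send_rows", "body": {"motion": [[[-10,0,-0.5],0],[[-9.5,-2,-0.5],0],[[-9,-5,0],0],[[-7.5,-7,0],0],[[-6,-8,0],0]]}}

```text
time_s: 17.6
position: [0.5923, -0.1786, 0.1876]
tcp_rot: [[0.052, 0.999, -0.009], [0.998, -0.052, 0.02], [0.019, -0.01, -1.0]]
force: [8.5, -1.6, -3.1]
opening: 0.003
```

```bash
python3 -c "
from h import *; nxt(8,r=.075,z=.188)
c=capture('side');cv2.imwrite('pics/s18.png',cv2.resize(c['image'][140:260,250:410],None,fx=5,fy=5,interpolation=2))"
```

```text
t 17.6 seamer [  -8.1 -237.2] z 187.6 tool-y angle rel 1.11 F [ 8.5 -1.6 -3.1]
wheel polar r 84.9 phi world -56.4 axis [ 0.5453 -0.1079]
[2.3, -14.7, -0.4]
[-4.4, -9.5, -0.0]
[-3.0, -10.0, -0.0]
[-1.6, -10.3, -0.0]
[-0.1, -10.5, -0.0]
```

View pics/s18.png

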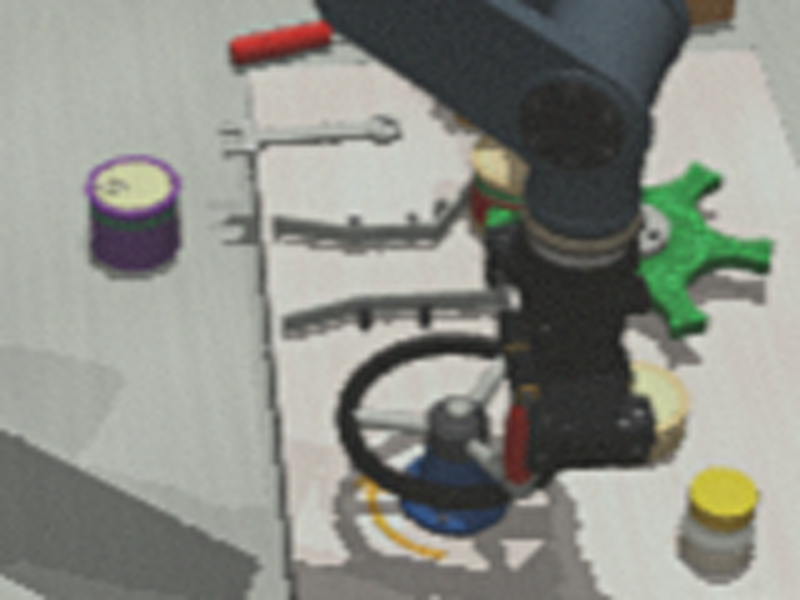

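>>> {"method": "send_rows", "body": {"motion": [[[0,-10,0],0],[[-1,-10,0],0],[[-1,-10,0],0],[[0,-10,0],0],[[1,-10,0],0]]}}

```text
time_s: 18.07
position: [0.5554, -0.1828, 0.1887]
tcp_rot: [[0.057, 0.998, 0.028], [0.998, -0.058, 0.007], [0.008, 0.027, -1.0]]
force: [5.9, 1.4, -3.0]
opening: 0.002
```

```bash
python3 -c "
from h import *; nxt(8,r=.075,z=.188)
c=capture('side');cv2.imwrite('pics/s19.png',cv2.resize(c['image'][140:260,250:410],None,fx=5,fy=5,interpolation=2))"
```

```text
t 18.0667 seamer [ -44.6 -244. ] z 188.7 tool-y angle rel 0.78 F [ 5.9  1.4 -3. ]
wheel polar r 75.6 phi world -82.4 axis [ 0.5453 -0.1079]
[-0.7, -10.5, 0.7]
[0.2, -10.5, -0.0]
[1.6, -10.3, -0.0]
[3.1, -10.0, -0.0]
[4.4, -9.5, -0.0]
```

View pics/s19.png

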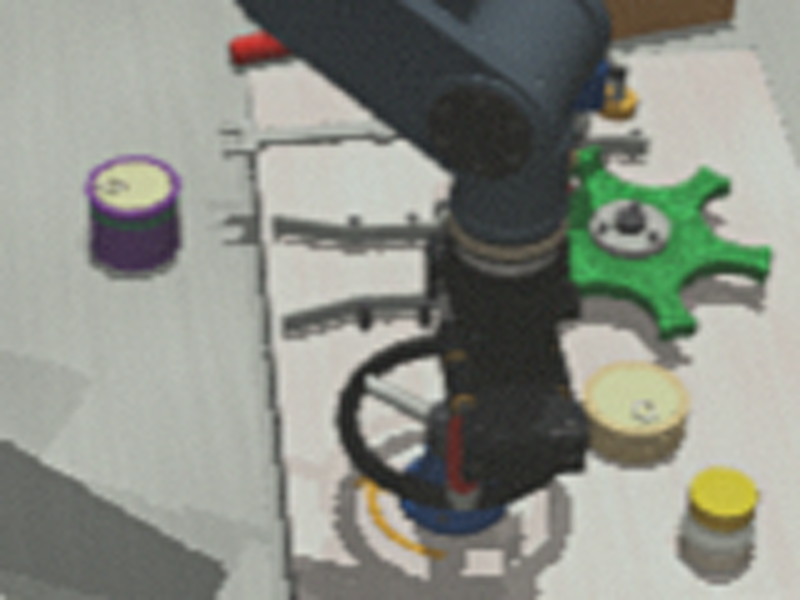

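>>> {"method": "send_rows", "body": {"motion": [[[0,-10,0],0],[[0,-10,0],0],[[1,-10,0],0],[[2.5,-10,0],0],[[4,-9.5,0],0]]}}

```text
time_s: 18.53
position: [0.5191, -0.175, 0.1894]
tcp_rot: [[0.062, 0.996, 0.062], [0.998, -0.062, -0.004], [0.0, 0.062, -0.998]]
force: [7.0, -0.2, -3.4]
opening: 0.007
```

```bash
python3 -c "
from h import *; nxt(8,r=.075,z=.188)
c=capture('side');cv2.imwrite('pics/s20.png',cv2.resize(c['image'][140:260,250:410],None,fx=5,fy=5,interpolation=2))"
```

```text
t 18.5333 seamer [ -81.4 -238.8] z 189.4 tool-y angle rel 0.51 F [ 7.  -0.2 -3.4]
wheel polar r 72.1 phi world -111.4 axis [ 0.5453 -0.1079]
[1.1, -10.6, 1.4]
[5.2, -9.1, -0.0]
[6.4, -8.3, -0.0]
[7.5, -7.3, -0.0]
[8.4, -6.2, -0.0]
```

View pics/s20.png

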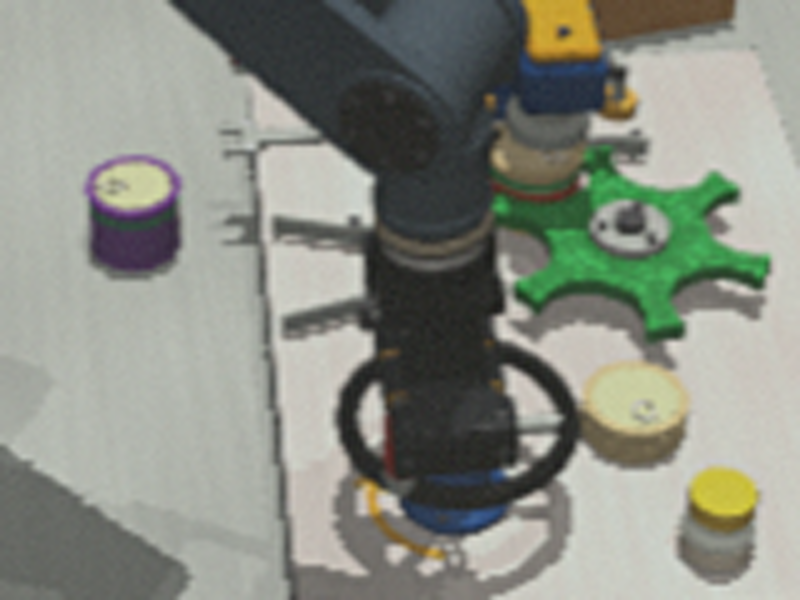

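>>> {"method": "send_rows", "body": {"motion": [[[0,-9,0.5],0],[[2,-9,0.5],0],[[4,-8,0],0],[[5,-6,0],0],[[0,0,0],0]]}}

```text
time_s: 19.0
position: [0.4964, -0.1699, 0.1906]
tcp_rot: [[0.061, 0.995, 0.085], [0.998, -0.059, -0.025], [-0.02, 0.086, -0.996]]
force: [-0.3, 0.1, 0.7]
opening: 0.004
```

```bash
python3 -c "
from h import *; s,ax=whl(); print(s['position'])
c=capture('side');cv2.imwrite('pics/s21.png',cv2.resize(c['image'][140:260,250:410],None,fx=5,fy=5,interpolation=2))
c=capture('scene');cv2.imwrite('pics/c21.png',cv2.resize(c['image'][150:300,240:440],None,fx=4,fy=4,interpolation=2))
c=capture('wrist');cv2.imwrite('pics/w21.png',cv2.resize(c['image'],(800,500)))
"
```

```text
t 19.0 seamer [-104.4 -235.3] z 190.6 tool-y angle rel 0.69 F [-0.3  0.1  0.7]
wheel polar r 79.0 phi world -128.3 axis [ 0.5453 -0.1079]
[ 0.496427   -0.16988109  0.19063756]
```

View pics/s21.png

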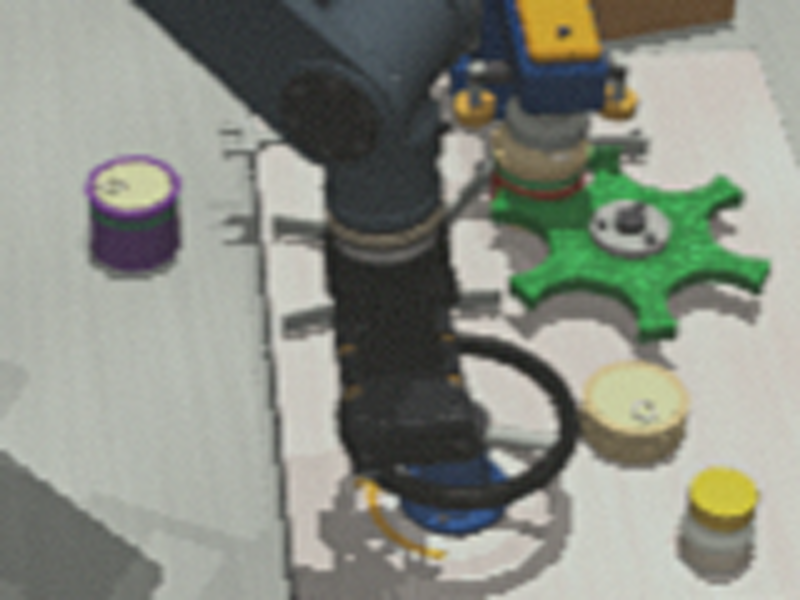

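View pics/c21.png

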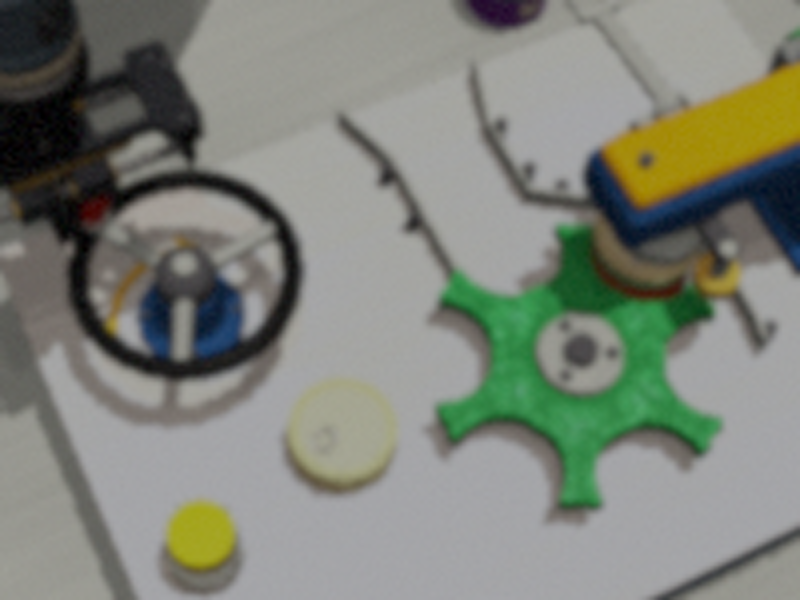

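View pics/w21.png

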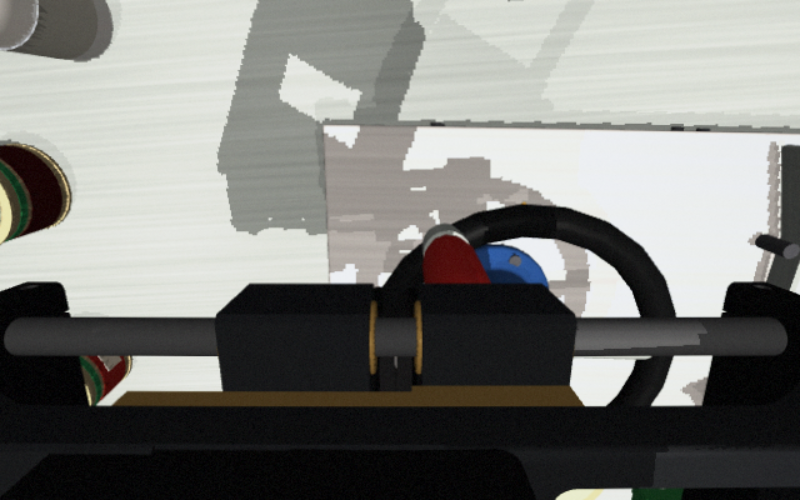

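```bash
cat > cmp.py <<'E'
from h import *
import sys
c=capture('scene'); a=cv2.imread('pics/scene0.png')
z=lambda i: cv2.resize(i[175:255,245:325],None,fx=5,fy=5,interpolation=cv2.INTER_CUBIC)
cv2.imwrite(sys.argv[1],np.hstack([z(a),z(c['image'])]))
E
python3 cmp.py pics/d1.png
```

```text
(no output)
```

View pics/d1.png

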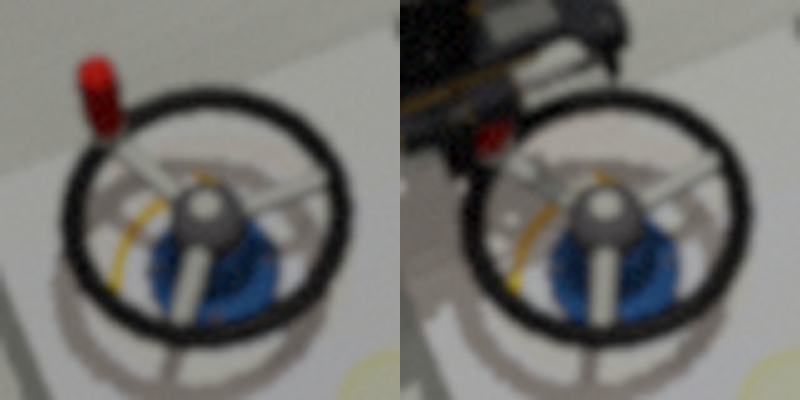

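```bash
cat > ang.py <<'E'
from h import *
def A(u,z=.156):
    c=C; ax=S2W(np.load('p.npy'),FR['wheel_axis'])[0][:2]+OFFS
    P=atz(c,np.array(u)/5+(245,175)-.4,z)[:2]-ax; return np.degrees(np.arctan2(P[1],P[0])).round(1),np.hypot(*P).round(3)
C=capture('scene'); OFFS=0
# ring centre from outer ellipse: l/r/t/b (62,210)(352,210)(210,88)(210,347)
cen=np.mean([atz(C,np.array(u)/5+(245,175)-.4,.154)[:2] for u in [(63,210),(350,210),(208,88),(200,347)]],axis=0)
OFFS=cen-S2W(np.load('p.npy'),FR['wheel_axis'])[0][:2]; print(OFFS)
E
python3 - <<'E'
from ang import *
for n,u in [("i right",(330,182)),("i bot",(185,325)),("n right",(322,158)),("n bot",(203,318))]: print(n,A(u))
E
```

```text
[-0.00323187  0.0029806 ]
i right (np.float64(75.2), np.float64(0.072))
i bot (np.float64(-35.8), np.float64(0.071))
n right (np.float64(88.0), np.float64(0.073))
n bot (np.float64(-27.9), np.float64(0.066))
```

>>> {"method": "send_rows", "body": {"motion": [[[4,-3,0],0],[[4,-3,0],0],[[2,-1,0],0],[[0,0,0],0],[[0,0,0],0]]}}

```text
time_s: 19.67
position: [0.4943, -0.1642, 0.1906]
tcp_rot: [[0.06, 0.994, 0.092], [0.998, -0.057, -0.035], [-0.029, 0.094, -0.995]]
force: [0.4, -2.8, -0.4]
opening: 0.003
```

```bash
python3 cmp.py pics/d2.png; python3 -c "
from h import *; whl()"
```

```text
t 19.7167 seamer [-106.8 -229.8] z 190.6 tool-y angle rel 0.8 F [ 0.7 -2.2 -0.9]
wheel polar r 75.9 phi world -132.2 axis [ 0.5453 -0.1079]
```

View pics/d2.png

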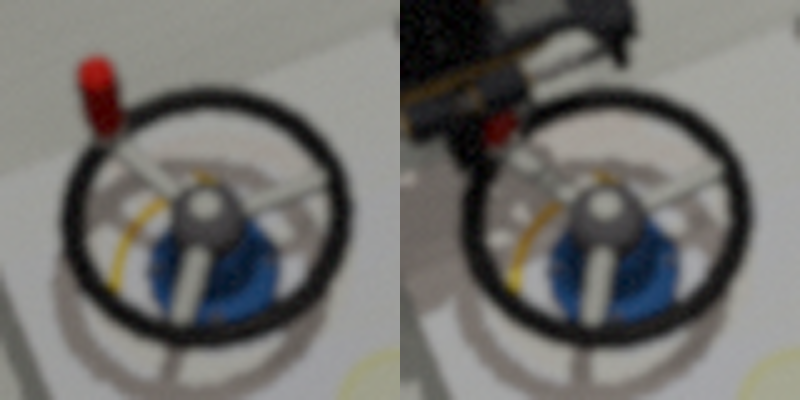

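>>> {"method": "send_rows", "body": {"motion": [[[4,-2,0],0],[[4,-2,0],0],[[3,-1,0],0],[[0,0,0],0],[[0,0,0],0]]}}

```text
time_s: 20.13
position: [0.4932, -0.1557, 0.1909]
tcp_rot: [[0.06, 0.993, 0.099], [0.998, -0.056, -0.041], [-0.035, 0.102, -0.994]]
force: [1.9, -3.2, -0.6]
opening: 0.003
```

```bash
python3 cmp.py pics/d3.png; python3 -c "
from h import *; whl()"
```

```text
t 20.1833 seamer [-108.5 -221.5] z 190.9 tool-y angle rel 0.82 F [ 2.1 -2.9 -1.2]
wheel polar r 70.8 phi world -137.4 axis [ 0.5453 -0.1079]
```

View pics/d3.png

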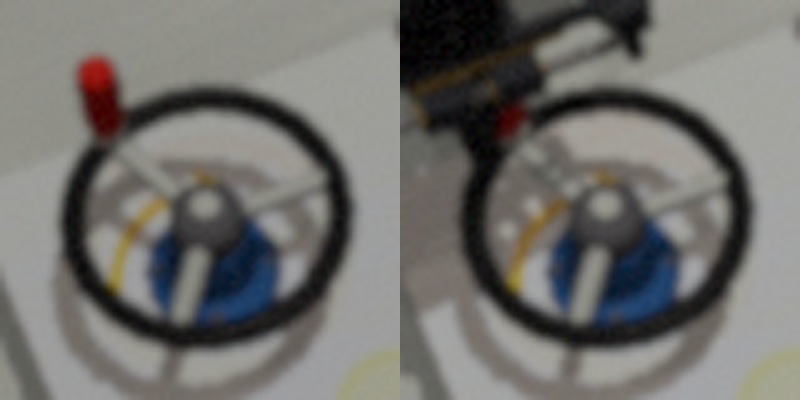

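```bash
cat > sp.py <<'E'
from h import *
C=capture('scene')
a=cv2.imread('pics/scene0.png'); b=C['image']
ax=S2W(np.load('p.npy'),FR['wheel_axis'])[0][:2]+np.array([-.0032,.003])
# polar unwrap at z=.154
th=np.radians(np.arange(-180,180,.5)); rs=np.arange(.04,.0651,.0025)
def unwrap(i):
    P=np.array([[ax[0]+r*np.cos(t),ax[1]+r*np.sin(t),.154] for r in rs for t in th])
    uv=proj(C,P).astype(np.float32).reshape(len(rs),len(th),2)
    return cv2.remap(i,uv[...,0],uv[...,1],cv2.INTER_CUBIC).astype(float)
A,B=unwrap(a),unwrap(b)
deg=np.degrees(th)
for lo,hi in [(-60,-15),(60,92)]:
    m=(deg>=lo)&(deg<=hi); best=[]
    for sh in np.arange(-16,17):   # steps .5deg ; B(th+sh)=A(th)
        best.append((np.abs(np.roll(B,-sh,axis=1)[:,m]-A[:,m]).mean(),sh/2))
    print(lo,hi,sorted(best)[:4])
for lo,hi in [(-60,-15)]:
  for n,I in (("init",A),("now",B)):
    m=(deg>=lo)&(deg<=hi); w=I[...,2].mean(0)[m]; w=np.clip(w-np.percentile(w,50),0,None)
    print(n,(w*deg[m]).sum()/w.sum())
E
python3 sp.py
```

```text
-60 -15 [(np.float64(4.725925925925926), np.float64(-0.5)), (np.float64(5.192255892255893), np.float64(-1.0)), (np.float64(5.351515151515152), np.float64(0.0)), (np.float64(6.515824915824916), np.float64(-1.5))]
60 92 [(np.float64(4.9289772727272725), np.float64(-1.5)), (np.float64(4.947443181818182), np.float64(-2.0)), (np.float64(5.196496212121212), np.float64(-1.0)), (np.float64(5.331912878787879), np.float64(-2.5))]
init -39.16483516483516
now -39.943842248199324
```

Wheel is within about 1° of one full turn. I now back the finger away from the handle, against the push direction, then lift.

>>> {"method": "send_rows", "body": {"motion": [[[-8,0,0],0],[[-12,0,0],0],[[-12,0,0],0],[[-5,0,-15],0],[[0,0,-30],0]]}}

```text
time_s: 20.65
position: [0.4796, -0.1886, 0.2308]
tcp_rot: [[0.059, 0.995, 0.079], [0.998, -0.057, -0.024], [-0.019, 0.081, -0.997]]
force: [-0.3, 0.2, -0.1]
opening: 0.002
```

>>> {"method": "send_rows", "body": {"motion": [[[0,0,-38],0],[[0,0,-38],0],[[0,0,-38],0],[[-20,-20,-20],0],[[-30,-20,0],0]]}}

```text
time_s: 21.07
position: [0.4244, -0.2325, 0.3704]
tcp_rot: [[0.054, 0.996, 0.077], [0.998, -0.053, -0.016], [-0.012, 0.078, -0.997]]
force: [0.2, -1.1, -0.6]
opening: 0.008
```

```bash
python3 sp.py;python3 cmp.py pics/d4.png; python3 -c "
from h import *; whl()
c=capture('scene');cv2.imwrite('pics/c22.png',cv2.resize(c['image'][150:270,310:470],None,fx=5,fy=5,interpolation=2))
c=capture('side');cv2.imwrite('pics/s22.png',cv2.resize(c['image'][110:260,220:420],None,fx=4,fy=4,interpolation=2))"
```

```text
-60 -15 [(np.float64(5.767340067340068), np.float64(-0.5)), (np.float64(6.071717171717172), np.float64(0.0)), (np.float64(6.2481481481481485), np.float64(-1.0)), (np.float64(7.417171717171717), np.float64(0.5))]
60 92 [(np.float64(6.15719696969697), np.float64(-2.0)), (np.float64(6.269412878787879), np.float64(-2.5)), (np.float64(6.351799242424242), np.float64(-1.5)), (np.float64(6.7116477272727275), np.float64(-3.0))]
init -39.16483516483516
now -39.927003382713174
t 21.1667 seamer [-174.2 -306.6] z 367.3 tool-y angle rel 0.51 F [-0.7 -0.5 -0.2]
wheel polar r 178.0 phi world -134.0 axis [ 0.5453 -0.1079]
```

View pics/d4.png

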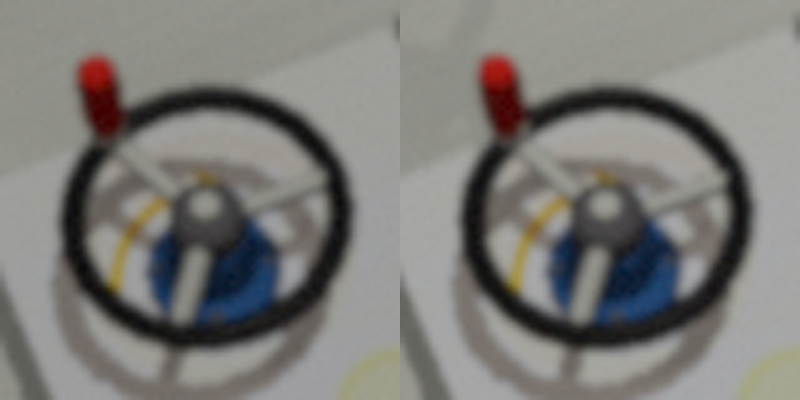

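View pics/c22.png

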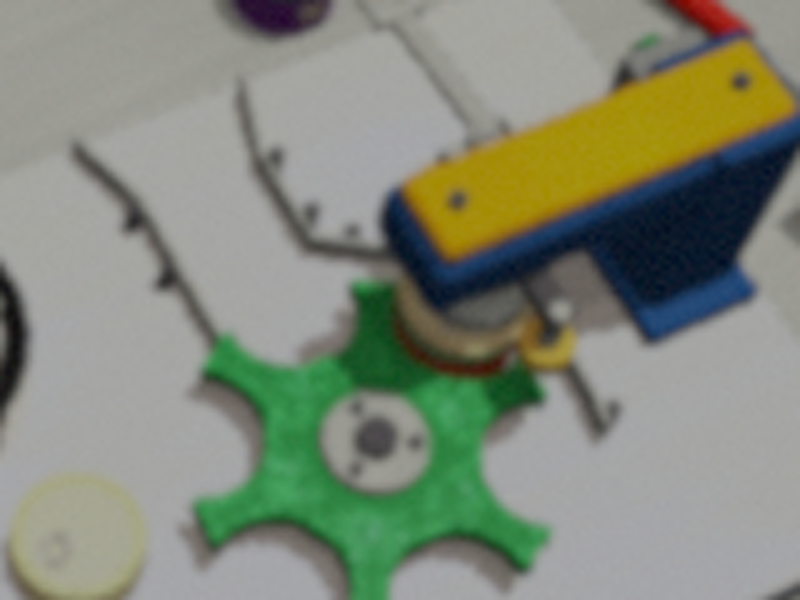

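View pics/s22.png

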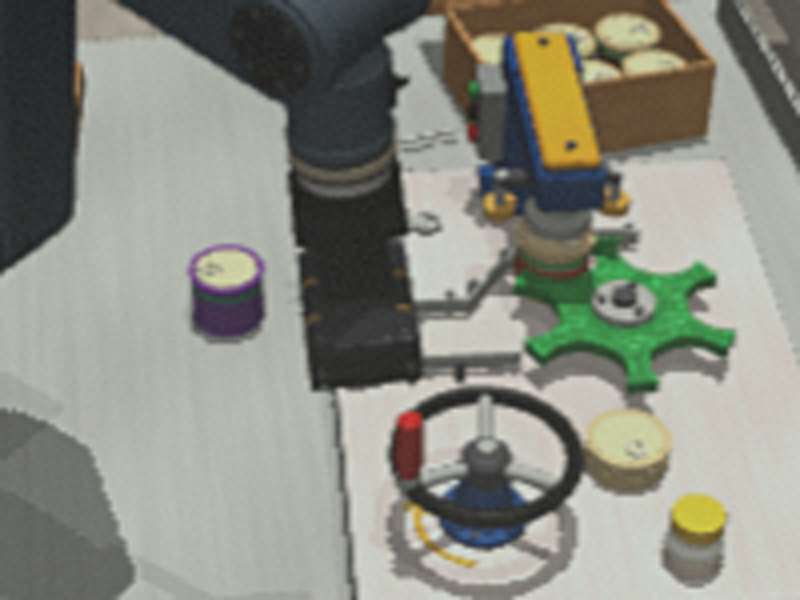

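Handle and star match the start picture: handle top is at (97,72) before and after, and the can is under the chuck. Settling, then handing in.

>>> {"method": "send_rows", "body": {"motion": [[[0,0,-10],0],[[0,0,0],0],[[0,0,0],0],[[0,0,0],0],[[0,0,0],0]]}}

```text
time_s: 21.68
position: [0.4212, -0.2282, 0.3705]
tcp_rot: [[0.058, 0.996, 0.063], [0.998, -0.058, 0.001], [0.005, 0.063, -0.998]]
force: [-0.1, -0.3, 0.1]
opening: 0.009
```

```bash
python3 -c "
from h import *
print(bot.read_state()['force'].round(1)); print(bot.hand_in())"
```

```text
[-0.1 -0.3  0.1]
the job is handed in; nothing more can be done
None
```

The job is done and handed in at about 21.7 s. `hand_in` reported no verdict.

- **Can into the pocket:** I pushed it along the lane with closed fingers until it stopped against the star. The force read about 6 N in x (some 8 N in all). The can's centre then worked out about 0.5 mm from home, and the pictures showed it in the pocket.
- **Wheel turn:** I pushed the red handle clockwise through one turn with about 5–9 N at the fingertip. I then backed the finger off and lifted the hand clear.
- **Last checks:** The handle and star match the start picture to about a pixel, and the can is under the chuck. The lid stack, grease tin and purple can look unmoved. The force on the tool reads near zero.
- **Disagreement:** The two spoke comparisons give different wheel angles, about 0.5° and 2° past a full turn.
- **Not checked or corrected:** I did not measure the can's position at the station, because the seaming head hides much of it. The tool also drifted in tilt by up to about 6° while pushing. This showed no effect on the result.

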